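Load two cells in the tester and hold its spring-return key switch on

TASK

Run the load test on the two flat grey battery cells: lay one in each yellow-cornered cradle of the bench tester, down flat on its deck. Then take the key from its round stand, push it fully home in the tester's key switch, working it past the sticky pins, and turn it clockwise a quarter turn to the stop. The switch springs back and the test runs only while the key is held over, so finish with the key still gripped and held turned; leave the radio modules and the red screwdriver where they lie.

Things in the scene. Friction and masses are not known exactly. Their poses are not given: they have to be found in the camera images.
- tester: bench cell tester, fixed: grey case with a black deck, 100 (x) x 240 (y) mm, deck 46 mm above the bench. Origin under its centre, z up; -x is its front (display and buttons), towards the robot. Deck, from its -y end: bay_1, bay_2, then the key switch near the +y end
- bay_1 (a point): centre of the first cradle, on the deck (46 mm above the bench); axes as the tester's. Four yellow L-shaped corner guides 7 mm high leave 39 (x) x 58 (y) mm; the long sides are open over 40 mm in the middle for fingers. A cell lies in it with its long side along tester y, either way round; its origin is then at this point
- bay_2 (a point): the second cradle, like bay_1, 72 mm further along tester +y
- lock_face (a point): centre of the key hole, on the top of the key switch (steel bezel 35 mm across, 8 mm above the deck, 54 mm above the bench); axes as the tester's. Round upright bore, 12 mm, with two 6 mm wide notches, on the tester's -x side (a white line points at it) and +x side. The notched face is 12 mm thick; below it the key's nibs are free to turn and carry the rotor round (play 0.1 rad)
- key_home (a point): where the key's origin lies when fully home: 22 mm below lock_face (32 mm above the bench); the key's collar then rests on the bezel. On the way, two sticky sprung pins reach 3 mm into the bore, 6 mm down at +y and 9.5 mm down at -y: a straight push takes up to about 10 N to pass them, less if the key is wiggled sideways by a millimetre
- key_switch (a joint): rotor of the key switch, rad: 0 at rest (nibs along tester x), grows clockwise seen from above, stop at 1.57 (nibs along tester y, second white line on the +y side). Spring return, about 0.01 N m at rest and 0.075 N m at the stop. It turns only with the key fully in
- key: tubular key, 62 mm tall, 35 g, upright in its stand. Origin at the centre of the barrel's lower end, z up along the key. Steel barrel 10 mm across, 22 mm long, with a 2 mm tapered end and two nibs; collar 24 mm across from 22 to 26 mm; then the black head. It goes into the lock with its x along the tester's x, either way round
- key_head (a point): middle of the key's head, 46 mm above its tip, on its axis; axes as the key's. The head is a plate 28 (x) x 10 (y) mm, from 30 to 62 mm above the tip: grip it across its 10 mm, so that the grip line is the key's y. The plate, with a red line on top, stands in line with the nibs
- key_nib (a point): outer end of one of the key's two nibs, 10 mm from the axis on the key's -x side and 6 mm above the tip; the other is opposite. Each nib is 4.6 mm wide and 4 mm high. Hidden while the key is in the stand
- key_stand: fixed round aluminium stand, 50 mm across, 28 mm high, origin under its centre. Its bore is like the lock's (12 mm, notches along the stand's x), 25 mm deep without pins; the key hangs in it by its collar, tip 6 mm above the bench, axes along the stand's. Pull the key straight up 25 mm to free it
- cell_a: flat grey battery cell, 53 (x) x 34 (y) x 10 (z) mm, 32 g, lying on the bench; origin at the centre of its underside. Grip it across its 34 mm width
- cell_b: the other cell, same make and size
- module_a: bystander: black hand-held radio module 115 (x) x 65 x 41 mm lying on the left of the bench, origin under its centre
- module_b: bystander: another such module beside it
- red_driver: bystander: red screwdriver, 180 mm (y) long, 26 mm high, lying on the right of the cells
Things that resemble listed ones, but are neither listed nor needed, are in the scene too. Leave any green or purple look-alike of the cell_b alone.

How it is judged:
By the outcome, as a careful person would: the job done as asked, in the order asked, and still so for the second after the job is handed in, while the arm keeps its last pose, push and grip.
It also fails if it takes over 72 s, if anything falls off the work surface, if the arm or the gripper's body presses on something with over 40 N, if the wrist force passes 120 N, or if a joint passes its speed limit or range.

ROBOT

A 7-joint arm with a two-finger parallel gripper is mounted at the origin on a cart in front of the work surface, level with it; the furniture and walls round the work are solid. World frame = base frame: x ahead of the robot, y to its left, z up, the work surface at z = 0. Lengths are in m, angles in degrees, forces in N, time in s.
With the tool pointing down it reaches from about 0.4 to 0.925 m from the base axis. Payload 5.6 kg.
Tool frame: the origin (TCP) lies at the very end of the fingers, on their centre line; the grasp point (between the pads) lies 19 mm behind it; z points along the fingers, y is the line along which they close (so a half turn about z gives the same grasp; the last joint's range is limited). The gripper opens to 85 mm and grips with 20 to 120 N. Pads are 22 mm wide; open, the fingers measure 114 mm over their backs; the gripper's body (76 mm by 85 mm) begins 54 mm behind the grasp point. The pads swing forward as they close: fully open they stand 13 mm farther back than shut.
Start: joints at [72.823, 26.786, -0.665, 91.828, 0.344, 61.387, -3.226], TCP at [0.165, -0.629, 0.197] pointing down, gripper open.
Joint ranges: [-144.91, 144.91], [-17.63, 115.5], [-89.93, 88.59], [15.96, 139.68], [-74.01, 254.01], [8.47, 105.57], [-167.45, 167.45]. Speed limits (degrees/s): [147.25, 147.25, 180, 180, 180, 180, 180].

INTERFACE

Orientations are given as [roll, pitch, yaw] about the fixed x, y, z axes, in that order (R = Rz(yaw) Ry(pitch) Rx(roll)).
In Python, from bench import state, eyes, hand_in gives the robot as it stands.
- The arm moves only by the tool play_rows, never from a script. Its argument "moves" is a list of rows, each an object of numbers: "fingers": the closure in counts, from 0 (fully open) to 255 (shut); "x", "y", "z": the shift along the tool's x, y, z in units of 20 mm (1.0 is 20 mm); "wx", "wy", "wz": the turn, a rotation vector about the tool's x, y, z in units of 120 degrees (1.0 is 120 degrees). A call has 1 to 5 rows; each row shifts and turns the commanded pose from where the row before left it, along the tool's axes as they then stand; what a row does not reach is not made up. A row lasts 1/8 s, in which the tool goes at most 62.5 mm and 10.7 degrees, less where a joint would pass 70% of its speed; a pose out of reach is approached as far as the arm can. A call with a number of a shift or a turn outside -1 to 1 is refused whole. A call with a gripper value outside its range is refused whole. The fingers move at their own pace and stop on an object; "newtons" is the grip in N (left out, the last holds). Time passes only in rows, so rows that do not move let the fingers close. It gives the time, the measured TCP pose, the force, the opening and the grip force at its end, in the units of the state.
- state(): the state, without advancing time (a new reading comes with each control period).
- eyes.capture(name): name is "scene" or "top"; returns the picture (420x560x3 uint8, red, green, blue); there is no depth.
- eyes.calibration(name): a dict with "fx", "fy", "cx", "cy" (pixels), "D" ([k1, k2, p1, p2, k3] as OpenCV has them; the pictures are not rectified), "xyz" and "rotation" of the camera in the world. Camera axes: x right, y down, z forward; pixel columns grow to the right and rows downward; lengths in m; the calibration is good to about 2 mm. A picture is of the moment at which its call begins. calibration takes no time and is no camera call.
- hand_in(): hands the job in; it is judged then, once.
The state is a dict: "clock": time; "qpos": joint angles; "joint_velocities": joint speeds; "joint_efforts": joint torques, N m; "tcp_pos": TCP position; "ee_rot": TCP orientation; "wrist_force": force on the tool from outside, world axes, zero at the start; "moment": the same for the moment, N m; "finger_gap": finger opening in m; "grip_force": force on a finger pad.
Only numpy, scipy, OpenCV 4.12 (cv2) and the standard library are available. Lean on these libraries where they do the work, as an engineer would, in place of code of your own. Each camera call takes 0.05 s, during which the arm holds its last target. There are 200 camera calls.

## Working session

There is one attempt and no reset: what is moved stays moved. The work goes in short steps, Python scripts to look and compute and a tool call to move; the robot and the scene stay as the last step left them, time stands still between calls to the robot, and variables do not carry over. Pictures are saved under pics/ and viewed, at most 10 in all, crops included, and the job is handed in when it is done.

Besides the shell and the picture viewer there is one more tool, called after "Call:" as name(argument=value, ...), one argument or row to a line, values as JSON. play_rows: Moves the arm, as the interface text tells. Its arguments: {"type":"object","properties":{"moves":{"type":"array","items":{"type":"object","properties":{"fingers":{"type":"number"},"x":{"type":"number","minimum":-1,"maximum":1},"y":{"type":"number","minimum":-1,"maximum":1},"z":{"type":"number","minimum":-1,"maximum":1},"wx":{"type":"number","minimum":-1,"maximum":1},"wy":{"type":"number","minimum":-1,"maximum":1},"wz":{"type":"number","minimum":-1,"maximum":1}}}},"newtons":{"type":"number"}},"required":["moves"]}

```bash
mkdir -p pics; ls
python3 - <<'E'
from bench import state, eyes
import cv2
for n in("scene","top"):
    cv2.imwrite(f"pics/{n}0.png",cv2.resize(eyes.capture(n)[:,:,::-1],(800,600),interpolation=cv2.INTER_CUBIC))
    print(n,eyes.calibration(n))
print(state())
E
```

```text
pics
scene {'fx': 433.2248393907002, 'fy': 433.2248393907002, 'cx': 276.75328008577185, 'cy': 214.23545217881335, 'D': array([-0.07362792,  0.        ,  0.        ,  0.        ,  0.        ]), 'xyz': array([ 0.04665495, -0.34213942,  0.67296604]), 'rotation': array([-134.99439974,    0.98937448,  -47.33331563])}
top {'fx': 473.13009894807226, 'fy': 473.13009894807226, 'cx': 280.1454064465879, 'cy': 199.27111970839348, 'D': array([0.00189259, 0.        , 0.        , 0.        , 0.        ]), 'xyz': array([0.43875452, 0.07742463, 1.16703385]), 'rotation': array([-175.72731818,    1.31531352,  -89.68519328])}
{'clock': 0.1, 'qpos': array([72.82299069, 26.83131529, -0.66535998, 91.87703463,  0.34291708,
       61.38507682, -3.2248474 ]), 'joint_velocities': array([-0.07128409, -0.12002645,  0.06009395, -0.20954549,  0.03266314,
        0.02283208, -0.03025379]), 'joint_efforts': array([ 1.23252601e-03, -5.33514798e+01,  2.16764747e-02, -2.51965123e+01,
        1.14856748e-02,  4.29176100e-03,  2.93745836e-05]), 'tcp_pos': array([ 0.16488877, -0.62815816,  0.19641948]), 'ee_rot': array([-1.79908731e+02,  5.59782371e-03,  1.47106100e+01]), 'wrist_force': array([-0.63079591,  0.18842264,  0.01505012]), 'moment': array([ 0.00656957,  0.03514257, -0.02032221]), 'grip_force': 0.0, 'finger_gap': 0.085383210072405}
```

View pics/scene0.png

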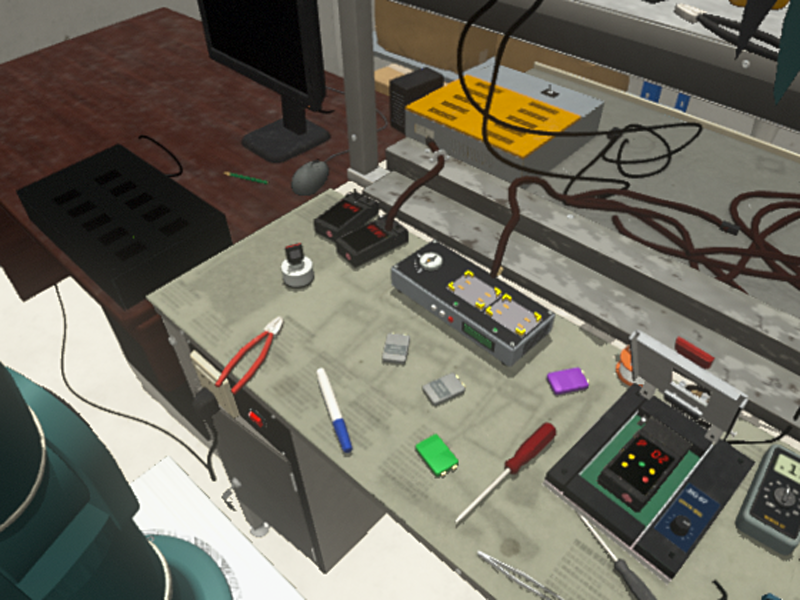

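View pics/top0.png

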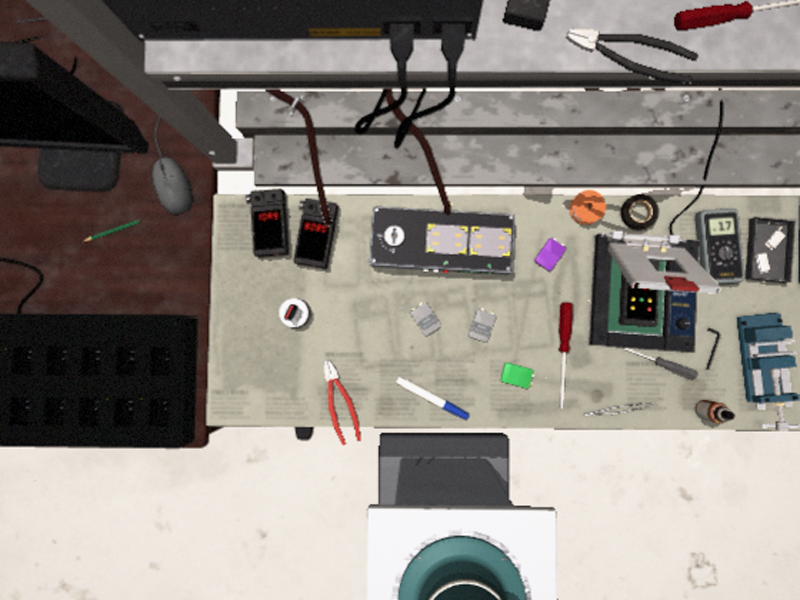

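Scene (800x600 views). Top: tester at (443,241) with its lock at (394,236), and the key in its stand at (293,313). Candidates for a cell are grey (426,319), grey (482,324), green (517,375) and purple (550,254); by the description I choose the two grey ones. The modules are at (268,222) and (316,233), and the red driver at (565,350).

```bash
cat > h.py <<'E'
import numpy as np, cv2
from scipy.spatial.transform import Rotation as R
from bench import state, eyes
def ray(n,uv):
    c=eyes.calibration(n); K=np.array([[c['fx'],0,c['cx']],[0,c['fy'],c['cy']],[0,0,1]])
    p=cv2.undistortPoints(np.array(uv,float).reshape(-1,1,2),K,c['D']).reshape(-1,2)
    d=np.c_[p,np.ones(len(p))]@R.from_euler('xyz',c['rotation'],degrees=True).as_matrix().T
    return c['xyz'],d
def onplane(n,uv,z):
    o,d=ray(n,uv); return o+d*((z-o[2])/d[:,2])[:,None]
def pix(n,P):
    c=eyes.calibration(n); K=np.array([[c['fx'],0,c['cx']],[0,c['fy'],c['cy']],[0,0,1]])
    r=R.from_euler('xyz',c['rotation'],degrees=True).as_matrix().T
    return cv2.projectPoints(np.array(P,float).reshape(-1,1,3),cv2.Rodrigues(r)[0],-r@c['xyz'],K,c['D'])[0].reshape(-1,2)
def rect(P):
    (c,s,a)=cv2.minAreaRect((P[:,:2]*1000).astype(np.float32)); 
    if s[0]<s[1]: s=s[::-1]; a+=90
    return np.round(c,1),np.round(s,1),round((a+90)%180-90,1)
E
cat > m.py <<'E'
from h import *
im=eyes.capture("top"); sc=eyes.capture("scene")
np.savez("im0.npz",top=im,scene=sc)
hsv=cv2.cvtColor(im,cv2.COLOR_RGB2HSV)
print("hsv bench",hsv[240,270],"cell",hsv[223,298],hsv[226,337],"deck",hsv[150,285],"bezel",hsv[165,276])
a=cv2.resize(im[130:250,180:380,::-1],(800,480),interpolation=cv2.INTER_CUBIC)
cv2.imwrite("pics/topcrop.png",a)
b=cv2.resize(sc[160:290,190:390,::-1],(800,520),interpolation=cv2.INTER_CUBIC)
cv2.imwrite("pics/scenecrop.png",b)
# yellow
y=cv2.inRange(hsv,(22,110,110),(35,255,255)); y[:130]=0;y[200:]=0;y[:,:290]=0;y[:,365:]=0
q=np.argwhere(y)[:,::-1]; print("yellow",rect(onplane("top",q,.050)))
# cells: low saturation bright on bench
m=cv2.inRange(hsv,(0,0,90),(180,18,200)); 
for (u0,u1,v0,v1) in((283,312,205,240),(322,352,208,244)):
    k=np.zeros_like(m);k[v0:v1,u0:u1]=m[v0:v1,u0:u1]
    k=cv2.morphologyEx(k,cv2.MORPH_OPEN,np.ones((3,3)))
    q=np.argwhere(k)[:,::-1]; print("cell",len(q),rect(onplane("top",q,.010)))
# deck: dark
d=cv2.inRange(hsv,(0,0,0),(180,255,75)); d[:140]=0;d[195:]=0;d[:,:255]=0;d[:,365:]=0
n,l,s,_=cv2.connectedComponentsWithStats(d); i=1+np.argmax(s[1:,4]); q=np.argwhere(l==i)[:,::-1]; print("deck",s[i],rect(onplane("top",q,.046)))
E
python3 m.py
```

```text
hsv bench [ 24  34 189] cell [ 60   2 163] [  0   3 167] deck [140  12  66] bezel [150   2 133]
yellow (array([598.2,  -9.7]), array([135.8,  47.1]), 86.6)
cell 258 (array([467.6,  61.7]), array([48. , 32.5]), 33.8)
cell 253 (array([456.6, -34.8]), array([48.5, 33.7]), -18.6)
deck [ 260  140   99   49 2108] (array([609.9,  35. ]), array([231.5, 110.8]), 87.0)
```

View pics/topcrop.png

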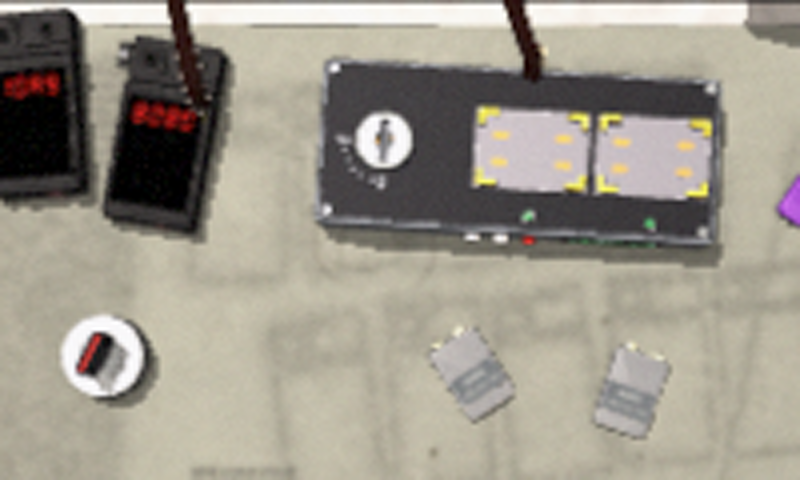

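View pics/scenecrop.png

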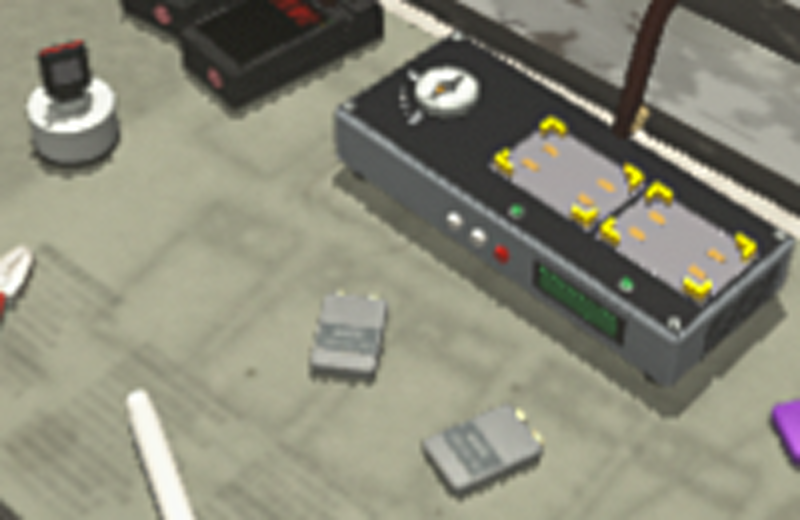

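Crop positions: bezel (384,140), bays (532,150) and (654,156), key stand (103,356), cells (471,373) and (632,391) with gold tabs at the top, so the choice of the grey cells holds. Next I refine with subpixel masks and cross-check the two views.

```bash
cat > m2.py <<'E'
from h import *
Z=np.load("im0.npz"); S=6
def up(n):
    a=cv2.resize(Z[n],None,fx=S,fy=S,interpolation=cv2.INTER_CUBIC); return a,cv2.cvtColor(a,cv2.COLOR_RGB2HSV)
def P(n,mask,box,z,big=True):
    u0,v0,u1,v1=[int(b*S) for b in box]; k=np.zeros_like(mask);k[v0:v1,u0:u1]=mask[v0:v1,u0:u1]
    if big:
        N,l,s,_=cv2.connectedComponentsWithStats(k); k=(l==1+np.argmax(s[1:,4])).astype(np.uint8)
    q=(np.argwhere(k)[:,::-1]+.5)/S-.5
    return onplane(n,q,z)
T=lambda u,v:(180+u/4,130+v/4); C=lambda u,v:(190+u/4,160+v/4)
B=lambda f,a,b,c,d:(*f(a,b),*f(c,d))
for n,f in(("top",T),("scene",C)):
    a,h=up(n)
    y=cv2.inRange(h,(24,130,120),(34,255,255))
    bx={"top":[(593,100,725,210),(465,95,592,200)]}.get(n)
    if bx:
        for b in bx: print(n,"bay",rect(P(n,y,B(f,*b),.053,False)))
    y_all=P(n,y,B(f,465,95,725,210) if n=="top" else B(f,490,110,765,305),.053,False); print(n,"bays",rect(y_all))
    w=cv2.inRange(h,(0,0,130),(180,40,255))
    p=P(n,w,B(f,350,100,420,180) if n=="top" else B(f,410,60,482,120),.054); print(n,"bezel",rect(p), cv2.minEnclosingCircle((p[:,:2]*1000).astype(np.float32)))
    w=cv2.inRange(h,(0,0,205),(180,30,255))
    p=P(n,w,B(f,50,300,160,410) if n=="top" else B(f,20,75,125,135),.028); print(n,"stand",rect(p),cv2.minEnclosingCircle((p[:,:2]*1000).astype(np.float32)))
    r=cv2.inRange(h,(0,120,80),(8,255,255))|cv2.inRange(h,(172,120,80),(180,255,255))
    p=P(n,r,B(f,60,310,140,400) if n=="top" else B(f,30,35,100,60),.068); print(n,"redline",rect(p))
    if n=="top":
        g=cv2.inRange(h,(0,0,90),(180,16,215)); gold=cv2.inRange(h,(15,75,90),(34,255,255))
        for b in((415,315,525,430),(580,330,680,445)):
            print("cell",rect(P(n,g,B(f,*b),.01)),"gold",np.round(P(n,gold,B(f,*b),.008,False).mean(0)*1000,1) , "all",rect(P(n,g|gold,B(f,*b),.01)))
E
python3 m2.py
```

```text
top bay (array([595.6, -45.4]), array([64.8, 46.3]), 86.8)
top bay (array([599.4,  26.7]), array([65.5, 46.7]), 86.4)
top bays (array([597.4,  -9.2]), array([137.2,  47. ]), 86.7)
top bezel (array([604.7, 115.1]), array([34. , 33.5]), -89.9) ((604.5203247070312, 114.97645568847656), 17.482030868530273)
top stand (array([476.4, 285.7]), array([48.5, 48.2]), 45.6) ((476.9419860839844, 285.732421875), 24.85455894470215)
top redline (array([477. , 285.2]), array([24.2,  5.4]), -25.8)Traceback (most recent call last):
  File "m2.py", line 29, in <module>
    print("cell",rect(P(n,g,B(f,*b),.01)),"gold",np.round(P(n,gold,B(f,*b),.008,False).mean(0)*1000,1) , "all",rect(P(n,g|gold,B(f,*b),.01)))
                                                          ~^^^^^^^^^^^^^^^^^^^^^^^^^^^
  File "m2.py", line 10, in P
    return onplane(n,q,z)
  File "h.py", line 10, in onplane
    o,d=ray(n,uv); return o+d*((z-o[2])/d[:,2])[:,None]
        ~~~^^^^^^
  File "h.py", line 6, in ray
    p=cv2.undistortPoints(np.array(uv,float).reshape(-1,1,2),K,c['D']).reshape(-1,2)
      ~~~~~~~~~~~~~~~~~~~^^^^^^^^^^^^^^^^^^^^^^^^^^^^^^^^^^^^^^^^^^^^^
cv2.error: OpenCV(4.12.0) /io/opencv/modules/calib3d/src/undistort.dispatch.cpp:347: error: (-215:Assertion failed) CV_IS_MAT(_src) && CV_IS_MAT(_dst) && (_src->rows == 1 || _src->cols == 1) && (_dst->rows == 1 || _dst->cols == 1) && _src->cols + _src->rows - 1 == _dst->rows + _dst->cols - 1 && (CV_MAT_TYPE(_src->type) == CV_32FC2 || CV_MAT_TYPE(_src->type) == CV_64FC2) && (CV_MAT_TYPE(_dst->type) == CV_32FC2 || CV_MAT_TYPE(_dst->type) == CV_64FC2) in function 'cvUndistortPointsInternal'
```

```bash
sed -i 's/gold=cv2.inRange(h,(15,75,90)/gold=cv2.inRange(h,(15,50,90)/; s/print(n,"redline",rect(p))/print(n,"redline",rect(p),p.mean(0),np.degrees(np.arctan2(*np.linalg.eigh(np.cov(p[:,:2].T))[1][::-1,1])),len(p))/; s/"gold",.* , "all"/"all"/' m2.py; python3 m2.py
```

```text
top bay (array([595.6, -45.4]), array([64.8, 46.3]), 86.8)
top bay (array([599.4,  26.7]), array([65.5, 46.7]), 86.4)
top bays (array([597.4,  -9.2]), array([137.2,  47. ]), 86.7)
top bezel (array([604.7, 115.1]), array([34. , 33.5]), -89.9) ((604.5203247070312, 114.97645568847656), 17.482030868530273)
top stand (array([476.4, 285.7]), array([48.5, 48.2]), 45.6) ((476.9419860839844, 285.732421875), 24.85455894470215)
top redline (array([477. , 285.2]), array([24.2,  5.4]), -25.8) [0.47684744 0.28516345 0.068     ] 153.8379129884668 770
cell (array([467.6,  61.6]), array([48.7, 33.5]), 33.4) all (array([467.6,  61.6]), array([48.7, 33.5]), 33.4)
cell (array([457.4, -35. ]), array([50.6, 34. ]), -19.1) all (array([457.4, -35. ]), array([50.6, 34. ]), -19.1)
scene bays (array([596.5,  -9.7]), array([139.5,  51.7]), 86.6)
scene bezel (array([604.2, 113.7]), array([35.9, 34.8]), 53.4) ((603.4761352539062, 116.70841979980469), 20.728477478027344)
scene stand (array([480.2, 272.3]), array([48.7, 22.6]), 15.8) ((477.5859375, 281.62799072265625), 24.37328338623047)
scene redline (array([477. , 284.6]), array([23.5,  5.5]), -26.3) [0.47697566 0.28476942 0.068     ] 154.7211196982008 445
```

Both views agree within 1 mm. World, in mm: bays (595.5,-45.4) and (599.4,26.7), yaw -3.3°; lock (604.6,115); key (477,285), yaw -26°; cells near (468.8,62.4) yaw 33.4° and (458.6,-35.5) yaw -19°. All are within reach and the sizes match. First I move to cell_b.

Call:
play_rows(
  moves=[
    {"wz": 0.085,"fingers": 80},
    {"wz": 0.085},
    {"wz": 0.085},
    {"wz": 0.027},
  ],
  newtons=30,
)

```text
validation failed for argument at $.mo...
```

Call:
play_rows(
  moves=[
    {"y": -1,"x": 0.4},
    {"y": -1,"x": 0.4},
    {"y": -1,"x": 0.4},
    {"y": -1,"x": 0.4},
    {"y": -1,"x": 0.4},
  ],
)

```text
validation failed for argument at $.mo...
```

Call:
play_rows(
  moves=[
    {"y": -1,"x": 0.4},
    {"y": -1,"x": 0.4},
    {"y": -1,"x": 0.4},
    {"y": -1,"x": 0.4},
    {"y": -1,"x": 0.4},
  ],
)

```text
validation failed for argument at $.mo...
```

Call:
play_rows(
  moves=[
    {"fingers": 80,"x": 0,"y": 0,"z": 0,"wx": 0,"wy": 0,"wz": 0.085},
    {"fingers": 80,"x": 0,"y": 0,"z": 0,"wx": 0,"wy": 0,"wz": 0.085},
    {"fingers": 80,"x": 0,"y": 0,"z": 0,"wx": 0,"wy": 0,"wz": 0.085},
    {"fingers": 80,"x": 0,"y": 0,"z": 0,"wx": 0,"wy": 0,"wz": 0.027},
  ],
  newtons=30,
)

```text
clock: 0.7
tcp_pos: [0.1651, -0.6285, 0.197]
ee_rot: [-180.0, 0.0, -19.3]
wrist_force: [0.1, 0.8, 0.7]
finger_gap: 0.0585
grip_force: 0.0
```

Call:
play_rows(
  moves=[
    {"fingers": 80,"x": 0.4,"y": -1,"z": 0,"wx": 0,"wy": 0,"wz": 0},
    {"fingers": 80,"x": 0.4,"y": -1,"z": 0,"wx": 0,"wy": 0,"wz": 0},
    {"fingers": 80,"x": 0.4,"y": -1,"z": 0,"wx": 0,"wy": 0,"wz": 0},
    {"fingers": 80,"x": 0.4,"y": -1,"z": 0,"wx": 0,"wy": 0,"wz": 0},
    {"fingers": 80,"x": 0.4,"y": -1,"z": 0,"wx": 0,"wy": 0,"wz": 0},
  ],
)

```text
clock: 1.32
tcp_pos: [0.2369, -0.546, 0.1975]
ee_rot: [180.0, -0.0, -19.1]
wrist_force: [0.5, 0.1, 0.3]
finger_gap: 0.0587
grip_force: 0.0
```

Call:
play_rows(
  moves=[
    {"fingers": 80,"x": 0.4,"y": -1,"z": 0,"wx": 0,"wy": 0,"wz": 0},
    {"fingers": 80,"x": 0.4,"y": -1,"z": 0,"wx": 0,"wy": 0,"wz": 0},
    {"fingers": 80,"x": 0.4,"y": -1,"z": 0,"wx": 0,"wy": 0,"wz": 0},
    {"fingers": 80,"x": 0.4,"y": -1,"z": 0,"wx": 0,"wy": 0,"wz": 0},
    {"fingers": 80,"x": 0.4,"y": -1,"z": 0,"wx": 0,"wy": 0,"wz": 0},
  ],
)

```text
clock: 1.95
tcp_pos: [0.307, -0.4648, 0.1973]
ee_rot: [180.0, -0.0, -19.1]
wrist_force: [0.4, -0.0, 0.2]
finger_gap: 0.0591
grip_force: 0.0
```

Call:
play_rows(
  moves=[
    {"fingers": 80,"x": 0,"y": -1,"z": 0,"wx": 0,"wy": 0,"wz": 0},
    {"fingers": 80,"x": 0,"y": -1,"z": 0,"wx": 0,"wy": 0,"wz": 0},
    {"fingers": 80,"x": 0,"y": -1,"z": 0,"wx": 0,"wy": 0,"wz": 0},
    {"fingers": 80,"x": 0,"y": -1,"z": 0,"wx": 0,"wy": 0,"wz": 0},
    {"fingers": 80,"x": 0,"y": -1,"z": 0,"wx": 0,"wy": 0,"wz": 0},
  ],
)

```text
clock: 2.58
tcp_pos: [0.3392, -0.3703, 0.1974]
ee_rot: [180.0, -0.0, -19.1]
wrist_force: [0.9, 0.5, 0.0]
finger_gap: 0.0585
grip_force: 0.0
```

Call:
play_rows(
  moves=[
    {"fingers": 80,"x": 0,"y": -1,"z": 0,"wx": 0,"wy": 0,"wz": 0},
    {"fingers": 80,"x": 0,"y": -1,"z": 0,"wx": 0,"wy": 0,"wz": 0},
    {"fingers": 80,"x": 0,"y": -1,"z": 0,"wx": 0,"wy": 0,"wz": 0},
    {"fingers": 80,"x": 0,"y": -1,"z": 0,"wx": 0,"wy": 0,"wz": 0},
    {"fingers": 80,"x": 0,"y": -1,"z": 0,"wx": 0,"wy": 0,"wz": 0},
  ],
)

```text
clock: 3.2
tcp_pos: [0.3719, -0.2758, 0.1974]
ee_rot: [180.0, -0.0, -19.1]
wrist_force: [-0.4, 0.2, 0.9]
finger_gap: 0.0583
grip_force: 0.0
```

Call:
play_rows(
  moves=[
    {"fingers": 80,"x": 0,"y": -1,"z": 0,"wx": 0,"wy": 0,"wz": 0},
    {"fingers": 80,"x": 0,"y": -1,"z": 0,"wx": 0,"wy": 0,"wz": 0},
    {"fingers": 80,"x": 0,"y": -1,"z": 0.2,"wx": 0,"wy": 0,"wz": 0},
    {"fingers": 80,"x": 0,"y": -1,"z": 0.2,"wx": 0,"wy": 0,"wz": 0},
    {"fingers": 80,"x": 0,"y": -1,"z": 0.2,"wx": 0,"wy": 0,"wz": 0},
  ],
)

```text
clock: 3.82
tcp_pos: [0.4046, -0.1815, 0.1853]
ee_rot: [180.0, -0.0, -19.1]
wrist_force: [0.3, -0.5, -0.4]
finger_gap: 0.0586
grip_force: 0.0
```

Call:
play_rows(
  moves=[
    {"fingers": 80,"x": 0,"y": -1,"z": 0.5,"wx": 0,"wy": 0,"wz": 0},
    {"fingers": 80,"x": 0,"y": -1,"z": 0.5,"wx": 0,"wy": 0,"wz": 0},
    {"fingers": 80,"x": 0,"y": -1,"z": 1,"wx": 0,"wy": 0,"wz": 0},
    {"fingers": 80,"x": 0,"y": -1,"z": 1,"wx": 0,"wy": 0,"wz": 0},
    {"fingers": 80,"x": 0,"y": -1,"z": 1,"wx": 0,"wy": 0,"wz": 0},
  ],
)

```text
clock: 4.45
tcp_pos: [0.4373, -0.0871, 0.1049]
ee_rot: [180.0, -0.0, -19.1]
wrist_force: [-0.6, -1.5, 0.5]
finger_gap: 0.0586
grip_force: 0.0
```

Call:
play_rows(
  moves=[
    {"fingers": 80,"x": 0.16,"y": -0.93,"z": 0.8,"wx": 0,"wy": 0,"wz": 0},
    {"fingers": 80,"x": 0,"y": -0.93,"z": 0.8,"wx": 0,"wy": 0,"wz": 0},
    {"fingers": 80,"x": 0,"y": -0.92,"z": 0.8,"wx": 0,"wy": 0,"wz": 0},
    {"fingers": 80,"x": 0,"y": 0,"z": 0.8,"wx": 0,"wy": 0,"wz": 0},
    {"fingers": 80,"x": 0,"y": 0,"z": 0.8,"wx": 0,"wy": 0,"wz": 0},
  ],
)

```text
clock: 5.08
tcp_pos: [0.4582, -0.0371, 0.0245]
ee_rot: [180.0, -0.0, -19.2]
wrist_force: [0.6, 0.1, -0.5]
finger_gap: 0.0586
grip_force: 0.0
```

Call:
play_rows(
  moves=[
    {"fingers": 80,"x": 0,"y": 0,"z": 0.6,"wx": 0,"wy": 0,"wz": 0},
    {"fingers": 80,"x": 0,"y": 0,"z": 0.5,"wx": 0,"wy": 0,"wz": 0},
    {"fingers": 80,"x": 0,"y": 0,"z": 0,"wx": 0,"wy": 0,"wz": 0},
  ],
)

```text
clock: 5.45
tcp_pos: [0.4579, -0.0368, 0.0026]
ee_rot: [180.0, 0.1, -19.2]
wrist_force: [-0.4, -0.3, -0.2]
finger_gap: 0.0587
grip_force: 0.0
```

Call:
play_rows(
  moves=[
    {"fingers": 200,"x": 0,"y": 0,"z": 0,"wx": 0,"wy": 0,"wz": 0},
    {"fingers": 200,"x": 0,"y": 0,"z": 0,"wx": 0,"wy": 0,"wz": 0},
    {"fingers": 200,"x": 0,"y": 0,"z": 0,"wx": 0,"wy": 0,"wz": 0},
    {"fingers": 200,"x": 0,"y": 0,"z": 0,"wx": 0,"wy": 0,"wz": 0},
  ],
)

```text
clock: 5.95
tcp_pos: [0.4587, -0.0366, 0.0035]
ee_rot: [-180.0, -0.0, -19.1]
wrist_force: [-0.0, 0.4, -0.8]
finger_gap: 0.0181
grip_force: 0.0
```

Run:
```python
from h import *
im=eyes.capture("scene"); t=eyes.capture("top")
a=cv2.resize(im[200:320,230:380,::-1],(600,480),interpolation=cv2.INTER_CUBIC)
cv2.imwrite("pics/c1.png",a)
np.savez("im1.npz",top=t,scene=im)
print(pix("scene",[[.4587,-.0366,.0035]]),pix("scene",[[.4587,-.0366,.02]]))
```

```text
[[311.07814376 272.39273114]] [[311.42323314 267.089715  ]]
```

View pics/c1.png

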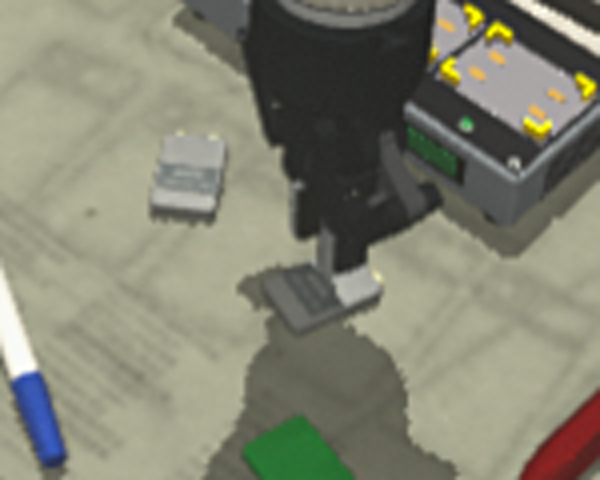

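The fingers closed above the cell (crop centre ≈(320,297), not moved): the tips sit back when partly open. I reopen and go lower.

Call:
play_rows(
  moves=[
    {"fingers": 80,"x": 0,"y": 0,"z": 0,"wx": 0,"wy": 0,"wz": 0},
    {"fingers": 80,"x": 0,"y": 0,"z": 0,"wx": 0,"wy": 0,"wz": 0},
    {"fingers": 80,"x": 0,"y": 0,"z": 0,"wx": 0,"wy": 0,"wz": 0},
    {"fingers": 80,"x": 0,"y": 0,"z": 0.25,"wx": 0,"wy": 0,"wz": 0},
    {"fingers": 80,"x": 0,"y": 0,"z": 0.15,"wx": 0,"wy": 0,"wz": 0},
  ],
)

```text
clock: 6.68
tcp_pos: [0.4583, -0.0366, -0.0051]
ee_rot: [180.0, 0.0, -19.1]
wrist_force: [0.8, 0.4, 0.1]
finger_gap: 0.0589
grip_force: 0.0
```

Call:
play_rows(
  moves=[
    {"fingers": 135,"x": 0,"y": 0,"z": 0,"wx": 0,"wy": 0,"wz": 0},
    {"fingers": 135,"x": 0,"y": 0,"z": 0,"wx": 0,"wy": 0,"wz": 0},
    {"fingers": 170,"x": 0,"y": 0,"z": 0,"wx": 0,"wy": 0,"wz": 0},
    {"fingers": 170,"x": 0,"y": 0,"z": 0,"wx": 0,"wy": 0,"wz": 0},
    {"fingers": 170,"x": 0,"y": 0,"z": 0,"wx": 0,"wy": 0,"wz": 0},
  ],
)

```text
clock: 7.3
tcp_pos: [0.4586, -0.0366, -0.0047]
ee_rot: [-180.0, -0.0, -19.1]
wrist_force: [0.4, 0.5, -0.1]
finger_gap: 0.0286
grip_force: 0.0
```

Run:
```python
from h import *
im=eyes.capture("scene")
cv2.imwrite("pics/c2.png",cv2.resize(im[235:300,275:355,::-1],(800,650),interpolation=cv2.INTER_CUBIC)[:600])
print(pix("scene",[[.4586,-.0366,z] for z in(0,.01,.02)])-[275,235])
```

```text
[[35.97311948 38.52904189]
 [36.17974742 35.35292013]
 [36.38970371 32.12079356]]
```

View pics/c2.png

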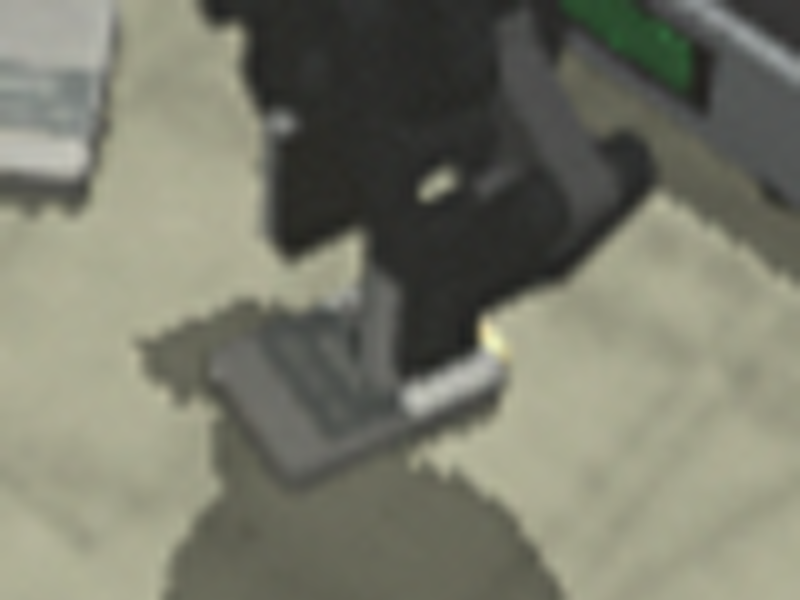

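Run:
```python
from h import *
c=np.array([.4586,-.0366]);x=np.array([.945,-.327]);y=np.array([-.327,-.945])
for off in(.0143,.022):
  for s in(-.011,.011):
    print(off,s,[np.round((pix("scene",[[*(c+off*y+s*x),z]])[0]-[275,235])*10) for z in(0,.01,.02)])
print(np.round((pix("scene",[[*(c+a*.0265*x+b*.017*y),.01] for a in(-1,1) for b in(-1,1)])-[275,235])*10), state()['qpos'])
```

```text
0.0143 -0.011 [array([349., 460.]), array([351., 429.]), array([354., 397.])]
0.0143 0.011 [array([447., 415.]), array([450., 383.]), array([453., 351.])]
0.022 -0.011 [array([371., 489.]), array([373., 458.]), array([375., 426.])]
0.022 0.011 [array([469., 443.]), array([472., 412.]), array([475., 380.])]
[[198. 345.]
 [288. 472.]
 [432. 241.]
 [527. 362.]] [   9.89803661   28.94129322  -11.26681623  124.42636092   11.78352339
   27.59503626 -119.59513861]
```

The finger tip projects to about 15-20 mm height, well above the TCP reading. I go lower in guarded steps.

Call:
play_rows(
  moves=[
    {"fingers": 90,"x": 0,"y": 0,"z": 0,"wx": 0,"wy": 0,"wz": 0},
    {"fingers": 90,"x": 0,"y": 0,"z": 0,"wx": 0,"wy": 0,"wz": 0},
    {"fingers": 90,"x": 0,"y": 0,"z": 0.15,"wx": 0,"wy": 0,"wz": 0},
    {"fingers": 90,"x": 0,"y": 0,"z": 0.15,"wx": 0,"wy": 0,"wz": 0},
  ],
)

```text
clock: 7.85
tcp_pos: [0.4584, -0.0366, -0.011]
ee_rot: [180.0, 0.0, -19.1]
wrist_force: [-0.6, -0.4, -0.2]
finger_gap: 0.0551
grip_force: 0.0
```

Call:
play_rows(
  moves=[
    {"fingers": 135,"x": 0,"y": 0,"z": 0,"wx": 0,"wy": 0,"wz": 0},
    {"fingers": 135,"x": 0,"y": 0,"z": 0,"wx": 0,"wy": 0,"wz": 0},
    {"fingers": 165,"x": 0,"y": 0,"z": 0,"wx": 0,"wy": 0,"wz": 0},
    {"fingers": 165,"x": 0,"y": 0,"z": 0,"wx": 0,"wy": 0,"wz": 0},
  ],
)

```text
clock: 8.35
tcp_pos: [0.4585, -0.0366, -0.0107]
ee_rot: [180.0, -0.0, -19.1]
wrist_force: [0.1, -0.1, -0.4]
finger_gap: 0.0304
grip_force: 0.0
```

Call:
play_rows(
  moves=[
    {"fingers": 90,"x": 0,"y": 0,"z": 0,"wx": 0,"wy": 0,"wz": 0},
    {"fingers": 90,"x": 0,"y": 0,"z": 0,"wx": 0,"wy": 0,"wz": 0},
    {"fingers": 90,"x": 0,"y": 0,"z": 0.15,"wx": 0,"wy": 0,"wz": 0},
    {"fingers": 90,"x": 0,"y": 0,"z": 0.1,"wx": 0,"wy": 0,"wz": 0},
  ],
)

```text
clock: 8.85
tcp_pos: [0.4584, -0.0366, -0.016]
ee_rot: [180.0, 0.0, -19.1]
wrist_force: [-1.0, -0.7, 0.6]
finger_gap: 0.0554
grip_force: 0.0
```

Call:
play_rows(
  moves=[
    {"fingers": 135,"x": 0,"y": 0,"z": 0,"wx": 0,"wy": 0,"wz": 0},
    {"fingers": 135,"x": 0,"y": 0,"z": 0,"wx": 0,"wy": 0,"wz": 0},
    {"fingers": 165,"x": 0,"y": 0,"z": 0,"wx": 0,"wy": 0,"wz": 0},
    {"fingers": 165,"x": 0,"y": 0,"z": 0,"wx": 0,"wy": 0,"wz": 0},
  ],
)

```text
clock: 9.35
tcp_pos: [0.4585, -0.0366, -0.0157]
ee_rot: [180.0, -0.0, -19.1]
wrist_force: [0.9, 0.3, -0.2]
finger_gap: 0.0304
grip_force: 0.0
```

Call:
play_rows(
  moves=[
    {"fingers": 165,"x": 0,"y": 0,"z": 0.08,"wx": 0,"wy": 0,"wz": 0},
    {"fingers": 165,"x": 0,"y": 0,"z": 0.08,"wx": 0,"wy": 0,"wz": 0},
  ],
)

```text
clock: 9.6
tcp_pos: [0.4585, -0.0366, -0.019]
ee_rot: [180.0, 0.0, -19.1]
wrist_force: [-0.3, 0.4, -0.2]
finger_gap: 0.0299
grip_force: 0.0
```

Run:
```python
from h import *
im=eyes.capture("scene"); np.savez("im2.npz",scene=im)
cv2.imwrite("pics/c3.png",cv2.resize(im[235:295,275:355,::-1],(800,600),interpolation=cv2.INTER_CUBIC))
s=state();print(s['tcp_pos'],s['wrist_force'],s['qpos'])
```

```text
[ 0.45836428 -0.03659904 -0.01921333] [-0.66480042  0.16568162 -0.44548993] [   9.30154696   30.63054758  -10.57176045  124.59200335   12.42960344
   25.75231402 -120.18230592]
```

View pics/c3.png

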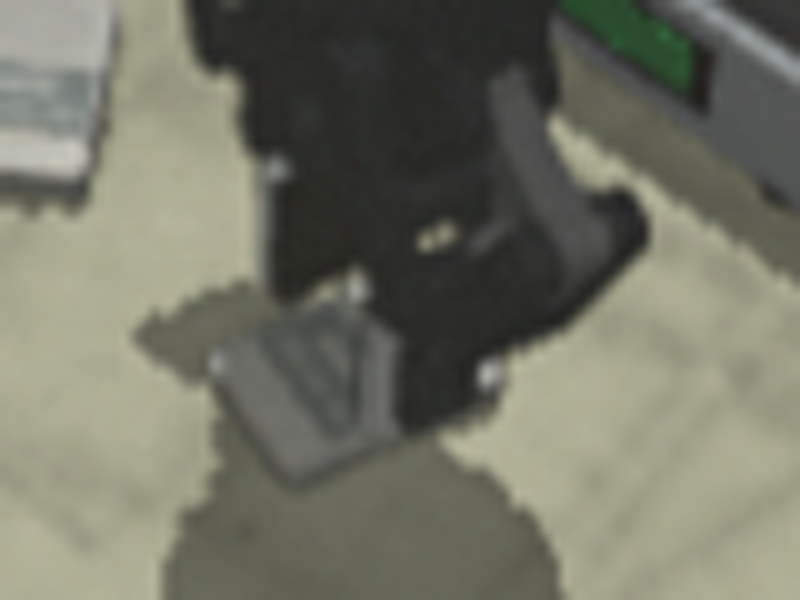

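Call:
play_rows(
  moves=[
    {"fingers": 90,"x": 0,"y": 0,"z": 0,"wx": 0,"wy": 0,"wz": 0},
    {"fingers": 90,"x": 0,"y": 0,"z": 0,"wx": 0,"wy": 0,"wz": 0},
    {"fingers": 90,"x": 0,"y": 0,"z": 0.15,"wx": 0,"wy": 0,"wz": 0},
    {"fingers": 90,"x": 0,"y": 0,"z": 0.15,"wx": 0,"wy": 0,"wz": 0},
  ],
)

```text
clock: 10.15
tcp_pos: [0.4585, -0.0366, -0.0251]
ee_rot: [180.0, -0.0, -19.1]
wrist_force: [0.0, 0.3, 0.4]
finger_gap: 0.0552
grip_force: 0.0
```

Call:
play_rows(
  moves=[
    {"fingers": 135,"x": 0,"y": 0,"z": 0,"wx": 0,"wy": 0,"wz": 0},
    {"fingers": 135,"x": 0,"y": 0,"z": 0,"wx": 0,"wy": 0,"wz": 0},
    {"fingers": 165,"x": 0,"y": 0,"z": 0,"wx": 0,"wy": 0,"wz": 0},
    {"fingers": 165,"x": 0,"y": 0,"z": 0,"wx": 0,"wy": 0,"wz": 0},
  ],
)

```text
clock: 10.65
tcp_pos: [0.4587, -0.0364, -0.0248]
ee_rot: [-180.0, -0.0, -19.1]
wrist_force: [0.4, 0.4, 1.5]
finger_gap: 0.0299
grip_force: 0.6
```

Call:
play_rows(
  moves=[
    {"fingers": 180,"x": 0,"y": 0,"z": 0,"wx": 0,"wy": 0,"wz": 0},
    {"fingers": 180,"x": 0,"y": 0,"z": 0,"wx": 0,"wy": 0,"wz": 0},
    {"fingers": 180,"x": 0,"y": 0,"z": 0,"wx": 0,"wy": 0,"wz": 0},
  ],
)

```text
clock: 11.02
tcp_pos: [0.4591, -0.0364, -0.0245]
ee_rot: [-180.0, -0.1, -19.1]
wrist_force: [-0.6, 1.3, 5.5]
finger_gap: 0.0252
grip_force: 2.8
```

Call:
play_rows(
  moves=[
    {"fingers": 90,"x": 0,"y": 0,"z": 0,"wx": 0,"wy": 0,"wz": 0},
    {"fingers": 90,"x": 0,"y": 0,"z": 0,"wx": 0,"wy": 0,"wz": 0},
    {"fingers": 90,"x": 0,"y": 0,"z": 0.15,"wx": 0,"wy": 0,"wz": 0},
    {"fingers": 90,"x": 0,"y": 0,"z": 0.15,"wx": 0,"wy": 0,"wz": 0},
  ],
)

```text
clock: 11.52
tcp_pos: [0.4584, -0.0366, -0.0312]
ee_rot: [180.0, 0.0, -19.1]
wrist_force: [0.1, -0.6, 0.3]
finger_gap: 0.0553
grip_force: 0.0
```

Call:
play_rows(
  moves=[
    {"fingers": 135,"x": 0,"y": 0,"z": 0,"wx": 0,"wy": 0,"wz": 0},
    {"fingers": 135,"x": 0,"y": 0,"z": 0,"wx": 0,"wy": 0,"wz": 0},
    {"fingers": 165,"x": 0,"y": 0,"z": 0,"wx": 0,"wy": 0,"wz": 0},
    {"fingers": 165,"x": 0,"y": 0,"z": 0,"wx": 0,"wy": 0,"wz": 0},
  ],
)

```text
clock: 12.02
tcp_pos: [0.4586, -0.0365, -0.0307]
ee_rot: [180.0, -0.0, -19.1]
wrist_force: [-1.0, -1.5, 3.7]
finger_gap: 0.0327
grip_force: 30.0
```

Gripped at 30 N, with the tips about 4 mm above the bench at TCP reading z = -0.031. So there is a z bias, and on the deck the TCP should read ≈ +0.015. Lift, turn, carry.

Call:
play_rows(
  moves=[
    {"fingers": 165,"x": 0,"y": 0,"z": -0.5,"wx": 0,"wy": 0,"wz": 0},
    {"fingers": 165,"x": 0,"y": 0,"z": -0.8,"wx": 0,"wy": 0,"wz": -0.04},
    {"fingers": 165,"x": 0,"y": 0,"z": -0.8,"wx": 0,"wy": 0,"wz": -0.085},
    {"fingers": 165,"x": 0,"y": 0,"z": -0.8,"wx": 0,"wy": 0,"wz": -0.085},
    {"fingers": 165,"x": 0,"y": 0,"z": -0.8,"wx": 0,"wy": 0,"wz": -0.085},
  ],
)

```text
clock: 12.65
tcp_pos: [0.4586, -0.0368, 0.0441]
ee_rot: [180.0, -0.0, 16.6]
wrist_force: [0.1, -0.7, -0.0]
finger_gap: 0.0329
grip_force: 30.0
```

Call:
play_rows(
  moves=[
    {"fingers": 165,"x": 0,"y": 0,"z": -0.4,"wx": 0,"wy": 0,"wz": -0.085},
    {"fingers": 165,"x": 0,"y": 0,"z": 0,"wx": 0,"wy": 0,"wz": -0.085},
    {"fingers": 165,"x": 0,"y": 0,"z": 0,"wx": 0,"wy": 0,"wz": -0.085},
    {"fingers": 165,"x": 0,"y": 0,"z": 0,"wx": 0,"wy": 0,"wz": -0.085},
    {"fingers": 165,"x": 0,"y": 0,"z": 0,"wx": 0,"wy": 0,"wz": -0.085},
  ],
)

```text
clock: 13.28
tcp_pos: [0.4585, -0.0369, 0.0516]
ee_rot: [180.0, 0.0, 67.6]
wrist_force: [-0.2, 0.2, 0.1]
finger_gap: 0.0325
grip_force: 30.0
```

Call:
play_rows(
  moves=[
    {"fingers": 165,"x": 0,"y": 0,"z": 0,"wx": 0,"wy": 0,"wz": -0.085},
    {"fingers": 165,"x": 0,"y": 0,"z": 0,"wx": 0,"wy": 0,"wz": -0.077},
    {"fingers": 165,"x": 0,"y": 0,"z": 0,"wx": 0,"wy": 0,"wz": 0},
  ],
)

```text
clock: 13.65
tcp_pos: [0.4585, -0.0369, 0.0514]
ee_rot: [180.0, 0.0, 86.6]
wrist_force: [-0.0, 0.3, -0.5]
finger_gap: 0.0324
grip_force: 30.0
```

Call:
play_rows(
  moves=[
    {"fingers": 165,"x": 0,"y": 1,"z": 0,"wx": 0,"wy": 0,"wz": 0},
    {"fingers": 165,"x": 0,"y": 1,"z": 0,"wx": 0,"wy": 0,"wz": 0},
    {"fingers": 165,"x": 0,"y": 1,"z": 0,"wx": 0,"wy": 0,"wz": 0},
    {"fingers": 165,"x": 0,"y": 1,"z": 0,"wx": 0,"wy": 0,"wz": 0},
    {"fingers": 165,"x": 0,"y": 1,"z": 0,"wx": 0,"wy": 0,"wz": 0},
  ],
)

```text
clock: 14.28
tcp_pos: [0.5589, -0.0425, 0.0513]
ee_rot: [-180.0, 0.0, 86.5]
wrist_force: [0.8, 0.4, 0.2]
finger_gap: 0.0328
grip_force: 30.0
```

Call:
play_rows(
  moves=[
    {"fingers": 165,"x": 0,"y": 1,"z": 0.3,"wx": 0,"wy": 0,"wz": 0},
    {"fingers": 165,"x": -0.03,"y": 0.87,"z": 0.4,"wx": 0,"wy": 0,"wz": 0},
    {"fingers": 165,"x": 0,"y": 0,"z": 0.1,"wx": 0,"wy": 0,"wz": 0},
    {"fingers": 165,"x": 0,"y": 0,"z": 0,"wx": 0,"wy": 0,"wz": 0},
  ],
)

```text
clock: 14.78
tcp_pos: [0.5947, -0.0449, 0.0349]
ee_rot: [-179.9, 0.0, 86.7]
wrist_force: [-0.9, -0.2, -0.5]
finger_gap: 0.0327
grip_force: 30.0
```

Run:
```python
from h import *
im=eyes.capture("scene"); np.savez("im3.npz",scene=im,top=eyes.capture("top"))
cv2.imwrite("pics/c4.png",cv2.resize(im[190:260,310:400,::-1],(770,600),interpolation=cv2.INTER_CUBIC))
s=state();print(s['tcp_pos'],s['ee_rot'],s['qpos'])
t=s['tcp_pos']; zb=t[2]+.0307; c=np.array([.0576,.998]);d=np.array([.998,-.0576])
for z in(zb,zb+.01):print(np.round((pix("scene",[[*(t[:2]+a*.0265*c+b*.017*d),z] for a in(-1,1) for b in(-1,1)])-[310,190]+.5)*8.57))
```

```text
[ 0.5949488  -0.04501017  0.0353436 ] [-1.79980314e+02  2.21938701e-02  8.66856186e+01] [ 28.37690703  39.84243411 -36.95411655 103.82793867  31.73224051
  47.1332402  -27.77407468]
[[474. 308.]
 [565. 232.]
 [292. 191.]
 [384. 119.]]
[[480. 277.]
 [571. 201.]
 [296. 160.]
 [389.  89.]]
```

View pics/c4.png

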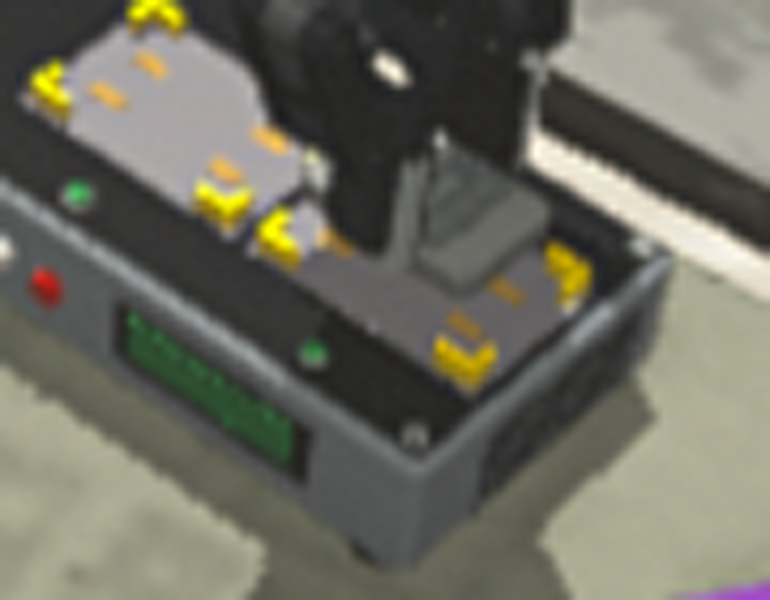

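c4: held cell's end corners at about (460,293) and (545,237), predicted at (474,308) and (565,232), so it may be 2-4 mm too far toward tester +y. I lower to just above the guides and look again with the ideal corners overlaid.

Call:
play_rows(
  moves=[
    {"fingers": 165,"x": 0,"y": 0,"z": 0.3,"wx": 0,"wy": 0,"wz": 0},
    {"fingers": 165,"x": 0,"y": 0,"z": 0.25,"wx": 0,"wy": 0,"wz": 0},
    {"fingers": 165,"x": 0,"y": 0,"z": 0,"wx": 0,"wy": 0,"wz": 0},
  ],
)

```text
clock: 15.25
tcp_pos: [0.5951, -0.0451, 0.0235]
ee_rot: [-179.9, 0.0, 86.7]
wrist_force: [0.2, -0.2, 0.3]
finger_gap: 0.0326
grip_force: 30.0
```

Run:
```python
from h import *
im=eyes.capture("scene"); np.savez("im4.npz",scene=im)
s=state();t=s['tcp_pos'];print(t)
S=14;o=np.array([347,200]);a=cv2.resize(im[200:242,347:402,::-1],None,fx=S,fy=S,interpolation=cv2.INTER_CUBIC)
zb=t[2]+.0307; c=np.array([.0576,.998]);d=np.array([.998,-.0576]);b0=np.array([.5955,-.0454])
for z,col in((zb,(0,255,0)),(zb+.01,(0,0,255))):
    for e in(-1,1):
        p=(pix("scene",[[*(b0-.0265*c+e*.017*d),z]])[0]-o+.5)*S; cv2.circle(a,tuple(int(v) for v in p),4,col,-1); print(z,e,p)
cv2.imwrite("pics/c5.png",a)
```

```text
[ 0.59535145 -0.0450632   0.02373521]
0.05443520999212069 -1 [250.07720878 419.63141118]
0.05443520999212069 1 [397.91380142 295.61433362]
0.06443520999212068 -1 [259.21201218 370.18006722]
0.06443520999212068 1 [408.05063876 246.12116389]
```

View pics/c5.png

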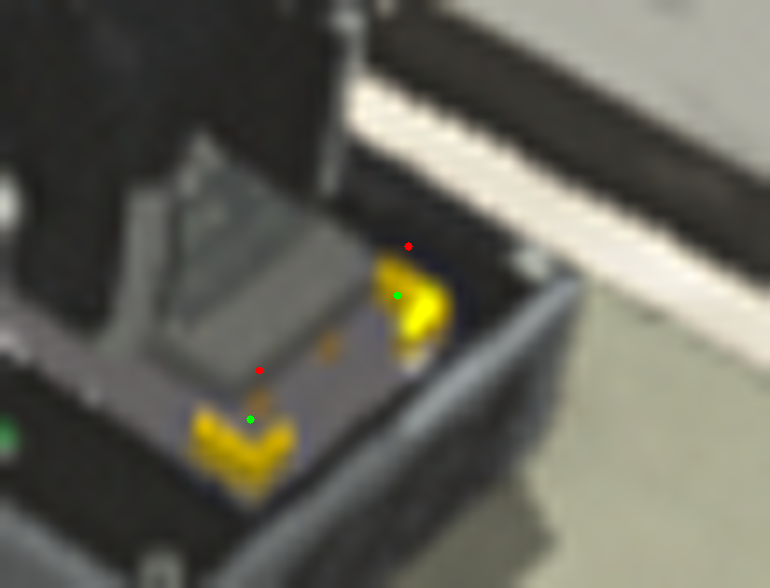

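c5: the cell's end face lies about 30 px up-left of the ideal dots. I read the edge from grey profiles to be sure.

Run:
```python
from h import *
im=np.load("im4.npz")['scene']
print("u   363..374, v from 211")
g=im.astype(int)
for v in range(213,236): print(v," ".join("%3d/%3d"%(g[v,u,0],g[v,u,2]) for u in range(356,378,2)))
```

```text
u   363..374, v from 211
213  63/ 60  76/ 74 109/107  75/ 76  76/ 76  60/ 60  41/ 38  86/ 84  49/ 46  50/ 50  44/ 44
214  87/ 85 100/ 98  78/ 77  88/ 86  73/ 75  79/ 79  55/ 54  47/ 44  38/ 36  50/ 48  46/ 44
215  93/ 90  96/ 93  87/ 86  99/ 95  74/ 75  86/ 85  76/ 75  63/ 61  36/ 35  39/ 37  41/ 39
216 102/100  96/ 94  89/ 87  81/ 80  80/ 79  81/ 80  83/ 81 100/ 95  53/ 51  37/ 37  39/ 39
217 104/101  95/ 93  86/ 84  80/ 80  82/ 81  76/ 76  94/ 91 104/100  85/ 83  43/ 36  35/ 38
218 104/101  92/ 89  76/ 75  83/ 83  81/ 81  83/ 81 104/ 98 104/ 98  99/100 109/ 32  50/ 39
219 104/102  78/ 77  84/ 83  83/ 83  79/ 79 100/ 95 106/100 105/100 101/ 99 174/ 15 133/ 27
220 105/102  76/ 73  88/ 86  81/ 81  91/ 87 106/101 106/101 106/ 99  82/ 78 154/  8 206/  0
221 104/101  66/ 63  80/ 81  82/ 82 104/101 105/101 108/102  96/ 89  76/ 73 137/ 34 212/  0
222 104/102  72/ 69  79/ 79 100/ 96 108/103 106/100 104/ 98  77/ 71  87/ 88 111/ 76 244/  0
223 104/100  85/ 82  92/ 89 107/103 107/101 104/ 99  91/ 85  87/ 67 100/100 100/ 98 245/  0
224 100/ 97  83/ 79 104/ 98 106/102 107/103 100/ 94  76/ 73 115
[... 340 characters left out ...]
  92/ 70 110/ 80  99/ 99 101/ 98 102/ 99  81/ 78  77/ 78
229  97/ 93 101/ 98 100/ 94 130/ 84 110/ 85 110/ 74  98/ 99 101/ 98  89/ 85  45/ 43 125/130
230  74/ 71 102/100 110/ 80 186/ 30 110/ 95 149/ 64 103/ 99 100/ 98  57/ 54  64/ 65 136/141
231  41/ 38  88/ 88 113/ 76 188/  0 165/ 45 201/  0 109/100  87/ 85  53/ 53  93/ 97  95/ 97
232  37/ 34  52/ 50 106/ 66 155/  5 198/  0 174/  0 102/104  56/ 54  85/ 87 102/106  70/ 70
233  38/ 36  37/ 35  66/ 63 129/ 39 151/  7 136/ 40  87/ 87  54/ 55 106/109  89/ 91  53/ 52
234  40/ 37  40/ 37  38/ 40  68/ 56 140/ 48 105/ 62  43/ 44  87/ 89  96/100  72/ 73  48/ 47
235  40/ 37  41/ 37  38/ 36  38/ 42 103/ 76  60/ 55  62/ 63 106/110  81/ 82  53/ 53  49/ 49
```

Edges (px) put the cell about 1.5 mm too far along +y and about 5 mm short in x. I correct that and lower, watching the force.

Call:
play_rows(
  moves=[
    {"fingers": 165,"x": -0.07,"y": 0.25,"z": 0,"wx": 0,"wy": 0,"wz": 0},
    {"fingers": 165,"x": 0,"y": 0,"z": 0.12,"wx": 0,"wy": 0,"wz": 0},
    {"fingers": 165,"x": 0,"y": 0,"z": 0.1,"wx": 0,"wy": 0,"wz": 0},
    {"fingers": 165,"x": 0,"y": 0,"z": 0,"wx": 0,"wy": 0,"wz": 0},
  ],
)

```text
clock: 15.8
tcp_pos: [0.6018, -0.047, 0.0215]
ee_rot: [179.9, 0.1, 86.7]
wrist_force: [-3.4, -0.7, 11.9]
finger_gap: 0.0327
grip_force: 31.2
```

Run:
```python
from h import *
np.set_printoptions(precision=3,suppress=True)
for i in range(3):
    s=state(); print(s['tcp_pos'],s['ee_rot'],s['wrist_force'],s['moment'])
im=eyes.capture("scene"); np.savez("im5.npz",scene=im); g=im.astype(int)
for v in range(213,236): print(v," ".join("%3d/%3d"%(g[v,u,0],g[v,u,2]) for u in range(356,382,2)))
```

```text
[ 0.602 -0.047  0.021] [179.864   0.059  86.697] [-3.44  -0.677 11.926] [-0.338  0.506  0.019]
[ 0.602 -0.047  0.021] [179.864   0.059  86.697] [-3.44  -0.677 11.926] [-0.338  0.506  0.019]
[ 0.602 -0.047  0.021] [179.864   0.059  86.697] [-3.44  -0.677 11.926] [-0.338  0.506  0.019]
213  42/ 39  47/ 44 107/103  61/ 60  83/ 83  73/ 74  77/ 77  53/ 51  98/ 97  34/ 32  32/ 31 117/105 222/195
214  41/ 37  49/ 47 107/103  60/ 59  96/ 94  75/ 76  83/ 83  73/ 75  68/ 66  37/ 34  35/ 32  38/ 37 137/122
215  41/ 40  55/ 53 103/100  68/ 65  88/ 86  77/ 77  86/ 84  79/ 80  97/ 93  54/ 51  37/ 35  34/ 33  46/ 42
216  40/ 38  60/ 59  99/ 96  76/ 73  79/ 79  81/ 81  79/ 78  82/ 78 103/ 98  88/ 84  44/ 42  37/ 38  33/ 32
217  38/ 37  75/ 73  98/ 96  73/ 72  80/ 81  85/ 84  76/ 77  98/ 89 104/ 99 106/101  53/ 52  40/ 37  38/ 36
218  40/ 39  87/ 84  96/ 93  76/ 76  85/ 84  78/ 78  89/ 86 105/ 99 104/ 98 105/101  58/ 52  36/ 38  42/ 40
219  38/ 38  94/ 91  95/ 93  82/ 81  84/ 83  80/ 78 105/100 105/101 108/100  95/ 93 104/ 36  43/ 42  39/ 38
220  37/ 36 103/ 99  94/ 92  83/ 82  80/ 80  93/ 89 107/101
[... 968 characters left out ...]
/101 102/ 98  90/ 87  46/ 44  88/ 90  95/ 99  72/ 73
230  74/ 71 102/100 109/ 78 184/ 27 110/ 96 149/ 62 103/ 99 101/ 98  60/ 56  64/ 65 105/107  76/ 78  49/ 48
231  41/ 40  89/ 88 112/ 77 186/  0 166/ 48 200/  0 110/101  88/ 85  52/ 51  94/ 97  92/ 94  55/ 55  49/ 47
232  37/ 34  50/ 50 105/ 65 155/  1 199/  0 174/  0 102/105  56/ 54  85/ 87 102/105  71/ 71  52/ 50  52/ 51
233  39/ 37  38/ 36  66/ 63 129/ 38 151/  0 136/ 40  88/ 90  54/ 55 106/110  88/ 89  53/ 53  53/ 52  48/ 47
234  42/ 38  40/ 38  40/ 40  67/ 54 141/ 51 105/ 62  41/ 44  87/ 89  97/100  71/ 72  48/ 46  50/ 48  50/ 48
235  41/ 39  41/ 38  38/ 37  36/ 41 102/ 75  61/ 55  61/ 62 106/111  80/ 81  55/ 55  49/ 48  48/ 48  58/ 57
```

The moment says the contact is on the +x guide at the -y end, so I over-corrected in x. Back up, shift back, try again.

Call:
play_rows(
  moves=[
    {"fingers": 165,"x": 0,"y": 0,"z": -0.22,"wx": 0,"wy": 0,"wz": 0},
    {"fingers": 165,"x": 0.03,"y": -0.2,"z": 0,"wx": 0,"wy": 0,"wz": 0},
    {"fingers": 165,"x": 0,"y": 0,"z": 0.12,"wx": 0,"wy": 0,"wz": 0},
    {"fingers": 165,"x": 0,"y": 0,"z": 0.12,"wx": 0,"wy": 0,"wz": 0},
    {"fingers": 165,"x": 0,"y": 0,"z": 0,"wx": 0,"wy": 0,"wz": 0},
  ],
)

```text
clock: 16.48
tcp_pos: [0.5963, -0.0459, 0.0187]
ee_rot: [-180.0, -0.0, 86.7]
wrist_force: [-0.3, 0.3, 0.2]
finger_gap: 0.0327
grip_force: 30.0
```

Run:
```python
from h import *
np.set_printoptions(precision=3,suppress=True)
s=state(); print(s['tcp_pos'],s['ee_rot'],s['wrist_force'],s['moment'])
```

```text
[ 0.596 -0.046  0.019] [-179.951   -0.005   86.713] [-0.268  0.295  0.151] [-0.005 -0.013  0.065]
```

Call:
play_rows(
  moves=[
    {"fingers": 165,"x": 0,"y": 0,"z": 0.1,"wx": 0,"wy": 0,"wz": 0},
    {"fingers": 165,"x": 0,"y": 0,"z": 0.08,"wx": 0,"wy": 0,"wz": 0},
    {"fingers": 165,"x": 0,"y": 0,"z": 0,"wx": 0,"wy": 0,"wz": 0},
  ],
)

```text
clock: 16.85
tcp_pos: [0.5966, -0.0459, 0.0155]
ee_rot: [-180.0, 0.0, 86.7]
wrist_force: [-0.1, 0.5, -0.4]
finger_gap: 0.033
grip_force: 30.0
```

Call:
play_rows(
  moves=[
    {"fingers": 165,"x": 0,"y": 0,"z": 0.04,"wx": 0,"wy": 0,"wz": 0},
    {"fingers": 115,"x": 0,"y": 0,"z": 0,"wx": 0,"wy": 0,"wz": 0},
    {"fingers": 110,"x": 0,"y": 0,"z": 0,"wx": 0,"wy": 0,"wz": 0},
    {"fingers": 110,"x": 0,"y": 0,"z": -0.4,"wx": 0,"wy": 0,"wz": 0},
    {"fingers": 110,"x": 0,"y": 0,"z": -1,"wx": 0,"wy": 0,"wz": 0},
  ],
)

```text
clock: 17.48
tcp_pos: [0.596, -0.0458, 0.0431]
ee_rot: [-179.9, -0.0, 86.7]
wrist_force: [0.7, -0.0, -0.3]
finger_gap: 0.0488
grip_force: 0.0
```

Call:
play_rows(
  moves=[
    {"fingers": 90,"x": 0.2,"y": -0.5,"z": -0.8,"wx": 0,"wy": 0,"wz": 0},
    {"fingers": 90,"x": 0.8,"y": -1,"z": -0.2,"wx": 0,"wy": 0,"wz": 0},
    {"fingers": 90,"x": 0.8,"y": -1,"z": 0,"wx": 0,"wy": 0,"wz": 0},
    {"fingers": 90,"x": 0.8,"y": -1,"z": 0,"wx": 0,"wy": 0,"wz": 0},
    {"fingers": 90,"x": 0.8,"y": -1,"z": 0,"wx": 0,"wy": 0,"wz": 0},
  ],
)

```text
clock: 18.1
tcp_pos: [0.5098, 0.0279, 0.0641]
ee_rot: [179.9, 0.0, 86.7]
wrist_force: [-0.5, 0.3, 0.9]
finger_gap: 0.0553
grip_force: 0.0
```

Call:
play_rows(
  moves=[
    {"fingers": 90,"x": 0.8,"y": -1,"z": 0,"wx": 0,"wy": 0,"wz": 0},
    {"fingers": 90,"x": 0.83,"y": -1,"z": 0,"wx": 0,"wy": 0,"wz": 0},
    {"fingers": 90,"x": 0,"y": -0.16,"z": 0.5,"wx": 0,"wy": 0,"wz": 0.085},
    {"fingers": 90,"x": 0,"y": 0,"z": 0.5,"wx": 0,"wy": 0,"wz": 0.085},
    {"fingers": 90,"x": 0,"y": 0,"z": 0.5,"wx": 0,"wy": 0,"wz": 0.085},
  ],
)

```text
clock: 18.73
tcp_pos: [0.4693, 0.0624, 0.0338]
ee_rot: [179.9, -0.0, 55.8]
wrist_force: [0.7, 0.2, -0.1]
finger_gap: 0.0552
grip_force: 0.0
```

Call:
play_rows(
  moves=[
    {"fingers": 90,"x": 0,"y": 0,"z": 0.5,"wx": 0,"wy": 0,"wz": 0.085},
    {"fingers": 90,"x": 0,"y": 0,"z": 0.5,"wx": 0,"wy": 0,"wz": 0.085},
    {"fingers": 90,"x": 0,"y": 0,"z": 0.3,"wx": 0,"wy": 0,"wz": 0.019},
    {"fingers": 90,"x": 0,"y": 0,"z": 0,"wx": 0,"wy": 0,"wz": 0},
  ],
)

```text
clock: 19.23
tcp_pos: [0.469, 0.0626, 0.0076]
ee_rot: [180.0, -0.0, 33.5]
wrist_force: [-0.1, 0.4, -0.0]
finger_gap: 0.0548
grip_force: 0.0
```

Run:
```python
from h import *
Z={"top":eyes.capture("top"),"scene":eyes.capture("scene")}; np.savez("im6.npz",**Z); S=6
a=cv2.resize(Z["top"],None,fx=S,fy=S,interpolation=cv2.INTER_CUBIC);h=cv2.cvtColor(a,cv2.COLOR_RGB2HSV)
print(Z["top"][158:182:2,330:362:2,1])
print(h[165*S,344*S],h[165*S,313*S])
print(state()['tcp_pos'],pix("top",[[.5955,-.0454,.056]]))
```

```text
[[115 140 141  94  94  78  72  68  64  53  51  55  53  55  70 107]
 [203 103 120 190 191 190 193 189 188 187 194 177 201 203  86 103]
 [171 189 173 178 181 166 156 158 149 159 146 167 125 207  90  93]
 [192 188 194 183 185 182 172 129 133 148 150 173 173 153  93  96]
 [194 183 185 183 184 187 175 149 139 149 149 176 190 188  97 102]
 [194 173 190 182 188 190 174 162 140 153 155 178 179 192  85 129]
 [191 186 192 187 193 191 165 156 139 149 154 177 152 175 100 133]
 [191 209 195 193 182 179 161 149 139 156 160 174 148 177 106 132]
 [232 174 188 178 180 180 157 134 131 144 170 174 142 169 102 132]
 [240 206 133 113 104  95  98 111 117 136 164 146 134 228  96 127]
 [106  96 132 171 173 175 177 176 180 184 184 235 239 215  97 127]
 [ 59  60  56  57  60  56  55  51  48  55  51  56  66  71 105 130]]
[105   8 136] [164  14 207]
[0.46953207 0.06246231 0.00769405] [[343.35691843 168.29476144]]
```

Call:
play_rows(
  moves=[
    {"fingers": 90,"x": 0,"y": 0,"z": 0.7,"wx": 0,"wy": 0,"wz": 0},
    {"fingers": 90,"x": 0,"y": 0,"z": 0.7,"wx": 0,"wy": 0,"wz": 0},
    {"fingers": 90,"x": 0,"y": 0,"z": 0.4,"wx": 0,"wy": 0,"wz": 0},
    {"fingers": 90,"x": 0,"y": 0,"z": 0.13,"wx": 0,"wy": 0,"wz": 0},
  ],
)

```text
clock: 19.82
tcp_pos: [0.4687, 0.0622, -0.0327]
ee_rot: [-180.0, 0.1, 33.4]
wrist_force: [0.3, -0.7, 0.3]
finger_gap: 0.0552
grip_force: 0.0
```

Call:
play_rows(
  moves=[
    {"fingers": 135,"x": 0,"y": 0,"z": 0,"wx": 0,"wy": 0,"wz": 0},
    {"fingers": 135,"x": 0,"y": 0,"z": 0,"wx": 0,"wy": 0,"wz": 0},
    {"fingers": 165,"x": 0,"y": 0,"z": 0,"wx": 0,"wy": 0,"wz": 0},
    {"fingers": 165,"x": 0,"y": 0,"z": 0,"wx": 0,"wy": 0,"wz": 0},
  ],
)

```text
clock: 20.32
tcp_pos: [0.4697, 0.0622, -0.0312]
ee_rot: [180.0, -0.0, 33.4]
wrist_force: [-0.6, 0.0, 5.0]
finger_gap: 0.0329
grip_force: 30.2
```

Call:
play_rows(
  moves=[
    {"fingers": 165,"x": 0,"y": 0,"z": -0.5,"wx": 0,"wy": 0,"wz": 0},
    {"fingers": 165,"x": 0,"y": 0,"z": -0.8,"wx": 0,"wy": 0,"wz": -0.085},
    {"fingers": 165,"x": 0,"y": 0,"z": -0.8,"wx": 0,"wy": 0,"wz": -0.085},
    {"fingers": 165,"x": 0,"y": 0,"z": -0.8,"wx": 0,"wy": 0,"wz": -0.085},
    {"fingers": 165,"x": 0,"y": 0,"z": -0.8,"wx": 0,"wy": 0,"wz": -0.085},
  ],
)

```text
clock: 20.95
tcp_pos: [0.4694, 0.0619, 0.0433]
ee_rot: [180.0, 0.0, 74.6]
wrist_force: [-0.5, 0.6, -0.9]
finger_gap: 0.0328
grip_force: 30.0
```

Call:
play_rows(
  moves=[
    {"fingers": 165,"x": 0,"y": 0,"z": -0.4,"wx": 0,"wy": 0,"wz": -0.085},
    {"fingers": 165,"x": 0,"y": 0,"z": 0,"wx": 0,"wy": 0,"wz": -0.019},
    {"fingers": 165,"x": -0.2,"y": 0.95,"z": 0,"wx": 0,"wy": 0,"wz": 0},
    {"fingers": 165,"x": -0.2,"y": 0.95,"z": 0,"wx": 0,"wy": 0,"wz": 0},
    {"fingers": 165,"x": -0.2,"y": 0.95,"z": 0,"wx": 0,"wy": 0,"wz": 0},
  ],
)

```text
clock: 21.58
tcp_pos: [0.5258, 0.0465, 0.0499]
ee_rot: [-180.0, 0.0, 86.6]
wrist_force: [-1.4, 0.0, -0.5]
finger_gap: 0.0329
grip_force: 30.0
```

Call:
play_rows(
  moves=[
    {"fingers": 165,"x": -0.2,"y": 0.95,"z": 0,"wx": 0,"wy": 0,"wz": 0},
    {"fingers": 165,"x": -0.2,"y": 0.95,"z": 0,"wx": 0,"wy": 0,"wz": 0},
    {"fingers": 165,"x": -0.2,"y": 0.95,"z": 0,"wx": 0,"wy": 0,"wz": 0},
    {"fingers": 165,"x": -0.2,"y": 0.92,"z": 0.5,"wx": 0,"wy": 0,"wz": 0},
    {"fingers": 165,"x": 0,"y": 0,"z": 0.5,"wx": 0,"wy": 0,"wz": 0},
  ],
)

```text
clock: 22.2
tcp_pos: [0.6005, 0.026, 0.0294]
ee_rot: [-180.0, 0.0, 86.5]
wrist_force: [-0.7, 0.4, -0.8]
finger_gap: 0.0329
grip_force: 30.0
```

Call:
play_rows(
  moves=[
    {"fingers": 165,"x": 0,"y": 0,"z": 0,"wx": 0,"wy": 0,"wz": 0},
  ],
)

```text
clock: 22.32
tcp_pos: [0.5979, 0.0269, 0.0288]
ee_rot: [-179.8, 0.0, 86.7]
wrist_force: [0.9, 0.4, -0.0]
finger_gap: 0.0324
grip_force: 30.0
```

Call:
play_rows(
  moves=[
    {"fingers": 165,"x": 0,"y": 0.01,"z": 0.25,"wx": 0,"wy": 0,"wz": 0},
    {"fingers": 165,"x": 0,"y": 0,"z": 0.12,"wx": 0,"wy": 0,"wz": 0},
    {"fingers": 165,"x": 0,"y": 0,"z": 0.12,"wx": 0,"wy": 0,"wz": 0},
    {"fingers": 165,"x": 0,"y": 0,"z": 0,"wx": 0,"wy": 0,"wz": 0},
  ],
)

```text
clock: 22.82
tcp_pos: [0.6, 0.0265, 0.0204]
ee_rot: [-180.0, 0.0, 86.7]
wrist_force: [0.6, -0.3, -0.3]
finger_gap: 0.0329
grip_force: 30.0
```

Call:
play_rows(
  moves=[
    {"fingers": 165,"x": 0,"y": 0,"z": 0.1,"wx": 0,"wy": 0,"wz": 0},
    {"fingers": 165,"x": 0,"y": 0,"z": 0.1,"wx": 0,"wy": 0,"wz": 0},
    {"fingers": 165,"x": 0,"y": 0,"z": 0.08,"wx": 0,"wy": 0,"wz": 0},
    {"fingers": 165,"x": 0,"y": 0,"z": 0,"wx": 0,"wy": 0,"wz": 0},
  ],
)

```text
clock: 23.32
tcp_pos: [0.6002, 0.0266, 0.0148]
ee_rot: [180.0, 0.0, 86.7]
wrist_force: [-0.8, 1.1, -0.2]
finger_gap: 0.0333
grip_force: 30.0
```

Call:
play_rows(
  moves=[
    {"fingers": 165,"x": 0,"y": 0,"z": 0.03,"wx": 0,"wy": 0,"wz": 0},
    {"fingers": 115,"x": 0,"y": 0,"z": 0,"wx": 0,"wy": 0,"wz": 0},
    {"fingers": 110,"x": 0,"y": 0,"z": 0,"wx": 0,"wy": 0,"wz": 0},
    {"fingers": 110,"x": 0,"y": 0,"z": -0.4,"wx": 0,"wy": 0,"wz": 0},
    {"fingers": 110,"x": 0,"y": 0,"z": -1,"wx": 0,"wy": 0,"wz": 0},
  ],
)

```text
clock: 23.95
tcp_pos: [0.5995, 0.0266, 0.0425]
ee_rot: [-179.9, 0.0, 86.7]
wrist_force: [-0.2, 0.4, -0.9]
finger_gap: 0.0486
grip_force: 0.0
```

Call:
play_rows(
  moves=[
    {"fingers": 120,"x": 0,"y": 0,"z": -1,"wx": 0,"wy": 0,"wz": 0},
    {"fingers": 120,"x": 0.7,"y": -1,"z": -0.8,"wx": 0,"wy": 0,"wz": 0},
    {"fingers": 120,"x": 0.9,"y": -1,"z": 0,"wx": 0,"wy": 0,"wz": 0},
    {"fingers": 120,"x": 1,"y": -1,"z": 0,"wx": 0,"wy": 0,"wz": 0},
    {"fingers": 120,"x": 1,"y": -1,"z": 0,"wx": 0,"wy": 0,"wz": 0},
  ],
)

```text
clock: 24.58
tcp_pos: [0.5245, 0.1038, 0.0799]
ee_rot: [179.9, -0.0, 86.7]
wrist_force: [-0.1, 0.2, -0.7]
finger_gap: 0.0456
grip_force: 0.0
```

Call:
play_rows(
  moves=[
    {"fingers": 120,"x": 1,"y": -1,"z": 0,"wx": 0,"wy": 0,"wz": 0},
    {"fingers": 120,"x": 1,"y": -1,"z": 0,"wx": 0,"wy": 0,"wz": 0},
    {"fingers": 120,"x": 1,"y": -0.88,"z": 0,"wx": 0,"wy": 0,"wz": 0},
    {"fingers": 120,"x": 1,"y": 0,"z": 0,"wx": 0,"wy": 0,"wz": 0},
    {"fingers": 120,"x": 1,"y": 0,"z": 0,"wx": 0,"wy": 0,"wz": 0},
  ],
)

```text
clock: 25.2
tcp_pos: [0.4732, 0.2071, 0.0799]
ee_rot: [179.9, -0.0, 86.7]
wrist_force: [0.6, -0.0, 0.5]
finger_gap: 0.0453
grip_force: 0.0
```

Call:
play_rows(
  moves=[
    {"fingers": 120,"x": 1,"y": 0,"z": 0,"wx": 0,"wy": 0,"wz": 0},
    {"fingers": 120,"x": 1,"y": 0,"z": 0,"wx": 0,"wy": 0,"wz": 0},
    {"fingers": 120,"x": 1,"y": 0,"z": 0,"wx": 0,"wy": 0,"wz": 0},
    {"fingers": 120,"x": 0.95,"y": 0,"z": 0,"wx": 0,"wy": 0,"wz": 0},
    {"fingers": 120,"x": 0,"y": 0,"z": 0,"wx": 0,"wy": 0,"wz": -0.085},
  ],
)

```text
clock: 25.82
tcp_pos: [0.4773, 0.2875, 0.0796]
ee_rot: [179.9, -0.1, 97.3]
wrist_force: [0.4, -0.2, -1.0]
finger_gap: 0.0448
grip_force: 0.0
```

Call:
play_rows(
  moves=[
    {"fingers": 120,"x": 0,"y": 0,"z": 0,"wx": 0,"wy": 0,"wz": -0.085},
    {"fingers": 120,"x": 0,"y": 0,"z": 0,"wx": 0,"wy": 0,"wz": -0.085},
    {"fingers": 120,"x": 0,"y": 0,"z": 0,"wx": 0,"wy": 0,"wz": -0.085},
    {"fingers": 120,"x": 0,"y": 0,"z": 0,"wx": 0,"wy": 0,"wz": -0.085},
    {"fingers": 120,"x": 0,"y": 0,"z": 0,"wx": 0,"wy": 0,"wz": -0.085},
  ],
)

```text
clock: 26.45
tcp_pos: [0.4776, 0.2853, 0.0791]
ee_rot: [180.0, 0.1, 148.2]
wrist_force: [-0.3, 0.0, 0.3]
finger_gap: 0.0451
grip_force: 0.0
```

Call:
play_rows(
  moves=[
    {"fingers": 120,"x": 0,"y": 0,"z": 0,"wx": 0,"wy": 0,"wz": -0.051},
    {"fingers": 120,"x": 0,"y": 0,"z": 0,"wx": 0,"wy": 0,"wz": 0},
  ],
)

```text
clock: 26.7
tcp_pos: [0.4775, 0.2852, 0.0787]
ee_rot: [180.0, 0.0, 153.9]
wrist_force: [0.6, -0.3, -0.0]
finger_gap: 0.0452
grip_force: 0.0
```

Run:
```python
from h import *
t=eyes.capture("top");np.savez("im7.npz",top=t,scene=eyes.capture("scene"))
cv2.imwrite("pics/bays.png",cv2.resize(t[145:190,290:370,::-1],(800,450),interpolation=cv2.INTER_CUBIC))
s=state();print(s['tcp_pos'],s['ee_rot'],s['qpos'])
```

```text
[0.47745976 0.28517606 0.078651  ] [1.79984586e+02 2.43783606e-02 1.53903325e+02] [  7.71543721  41.23057361 -57.13679899 107.77278921  42.39761506
  55.22693275  -5.210864  ]
```

View pics/bays.png

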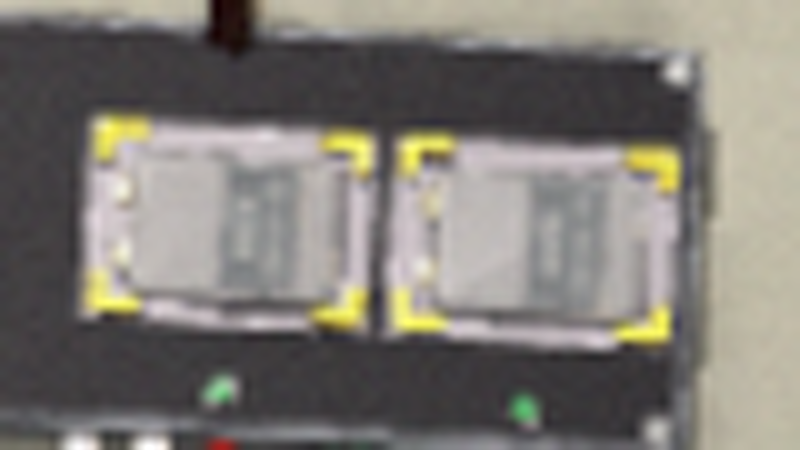

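The picture shows both cells inside their four yellow guides (left at about (230,235), right at about (540,240) in the crop). The gripper is over the key; descend and grip.

Call:
play_rows(
  moves=[
    {"fingers": 120,"x": 0,"y": 0,"z": 1,"wx": 0,"wy": 0,"wz": 0},
    {"fingers": 120,"x": 0,"y": 0,"z": 1,"wx": 0,"wy": 0,"wz": 0},
    {"fingers": 120,"x": 0,"y": 0,"z": 0.8,"wx": 0,"wy": 0,"wz": 0},
    {"fingers": 120,"x": 0,"y": 0,"z": 0.5,"wx": 0,"wy": 0,"wz": 0},
    {"fingers": 120,"x": 0,"y": 0,"z": 0.28,"wx": 0,"wy": 0,"wz": 0},
  ],
)

```text
clock: 27.42
tcp_pos: [0.4769, 0.2852, 0.0058]
ee_rot: [-180.0, -0.0, 154.0]
wrist_force: [0.3, 0.3, -0.2]
finger_gap: 0.045
grip_force: 0.0
```

Call:
play_rows(
  moves=[
    {"fingers": 160,"x": 0,"y": 0,"z": 0,"wx": 0,"wy": 0,"wz": 0},
    {"fingers": 200,"x": 0,"y": 0,"z": 0,"wx": 0,"wy": 0,"wz": 0},
    {"fingers": 240,"x": 0,"y": 0,"z": 0,"wx": 0,"wy": 0,"wz": 0},
    {"fingers": 240,"x": 0,"y": 0,"z": 0,"wx": 0,"wy": 0,"wz": 0},
    {"fingers": 240,"x": 0,"y": 0,"z": 0,"wx": 0,"wy": 0,"wz": 0},
  ],
  newtons=60,
)

```text
clock: 28.05
tcp_pos: [0.4776, 0.2854, 0.0073]
ee_rot: [180.0, 0.0, 154.0]
wrist_force: [0.6, -0.4, 5.3]
finger_gap: 0.0087
grip_force: 60.0
```

Run:
```python
from h import *
np.set_printoptions(precision=3,suppress=True)
s=state(); print(s['tcp_pos'],s['ee_rot'],s['wrist_force'],s['moment'])
```

```text
[0.478 0.285 0.007] [179.954   0.041 154.029] [ 0.616 -0.397  5.288] [-0.145  0.065  0.02 ]
```

Call:
play_rows(
  moves=[
    {"fingers": 240,"x": 0,"y": 0,"z": -0.5,"wx": 0,"wy": 0,"wz": 0},
    {"fingers": 240,"x": 0,"y": 0,"z": -0.7,"wx": 0,"wy": 0,"wz": 0},
    {"fingers": 240,"x": 0,"y": 0,"z": -1,"wx": 0,"wy": 0,"wz": 0},
    {"fingers": 240,"x": 0,"y": 0,"z": -1,"wx": 0,"wy": 0,"wz": 0},
    {"fingers": 240,"x": 0,"y": 0,"z": 0,"wx": 0,"wy": 0,"wz": 0},
  ],
)

```text
clock: 28.68
tcp_pos: [0.4783, 0.2857, 0.0728]
ee_rot: [179.8, 0.1, 154.0]
wrist_force: [-1.0, 0.1, -0.4]
finger_gap: 0.009
grip_force: 59.3
```

Call:
play_rows(
  moves=[
    {"fingers": 240,"x": -0.95,"y": -0.48,"z": -0.1,"wx": 0,"wy": 0,"wz": 0},
    {"fingers": 240,"x": -0.95,"y": -0.49,"z": 0,"wx": 0,"wy": 0,"wz": 0},
    {"fingers": 240,"x": -0.95,"y": -0.49,"z": 0,"wx": 0,"wy": 0,"wz": 0},
    {"fingers": 240,"x": -0.95,"y": -0.49,"z": 0,"wx": 0,"wy": 0,"wz": 0},
    {"fingers": 240,"x": -0.95,"y": -0.49,"z": 0,"wx": 0,"wy": 0,"wz": 0},
  ],
)

```text
clock: 29.3
tcp_pos: [0.5413, 0.1986, 0.0721]
ee_rot: [-179.9, -0.0, 154.0]
wrist_force: [-0.2, 1.5, 0.3]
finger_gap: 0.0093
grip_force: 59.3
```

Call:
play_rows(
  moves=[
    {"fingers": 240,"x": -0.95,"y": -0.49,"z": 0,"wx": 0,"wy": 0,"wz": 0},
    {"fingers": 240,"x": -0.95,"y": -0.48,"z": 0,"wx": 0,"wy": 0,"wz": 0},
    {"fingers": 240,"x": -0.95,"y": -0.48,"z": 0,"wx": 0,"wy": 0,"wz": 0},
    {"fingers": 240,"x": -0.93,"y": -0.48,"z": 0,"wx": 0,"wy": 0,"wz": 0},
    {"fingers": 240,"x": -0.93,"y": -0.48,"z": 0,"wx": 0,"wy": 0,"wz": 0},
  ],
)

```text
clock: 29.92
tcp_pos: [0.6052, 0.114, 0.0724]
ee_rot: [-180.0, -0.0, 154.0]
wrist_force: [-0.4, -0.2, 0.3]
finger_gap: 0.0091
grip_force: 59.3
```

Call:
play_rows(
  moves=[
    {"fingers": 240,"x": 0,"y": 0,"z": 0,"wx": 0,"wy": 0,"wz": -0.085},
    {"fingers": 240,"x": 0,"y": 0,"z": 0,"wx": 0,"wy": 0,"wz": -0.085},
    {"fingers": 240,"x": 0,"y": 0,"z": 0,"wx": 0,"wy": 0,"wz": -0.019},
    {"fingers": 240,"x": 0,"y": 0,"z": 0,"wx": 0,"wy": 0,"wz": 0},
    {"fingers": 240,"x": 0,"y": 0,"z": 0,"wx": 0,"wy": 0,"wz": 0},
  ],
)

```text
clock: 30.55
tcp_pos: [0.6049, 0.1149, 0.0727]
ee_rot: [-180.0, 0.0, 176.6]
wrist_force: [0.1, 0.2, -0.5]
finger_gap: 0.0087
grip_force: 59.3
```

Run:
```python
from h import *
np.set_printoptions(precision=3,suppress=True)
Z={"top":eyes.capture("top"),"scene":eyes.capture("scene")}; np.savez("im8.npz",**Z)
s=state(); t=s['tcp_pos'];print(t,s['ee_rot'],s['wrist_force'],s['moment'],s['qpos'])
# steel barrel / red line of the held key in scene
p=pix("scene",[[*t[:2],t[2]-.001+k] for k in(0,.011,.022,.062)]); print("pred tip,mid barrel,collar,top",p)
g=Z["scene"].astype(int); u,v=p[1].round().astype(int)
for r in range(v-6,v+8): print(r,g[r,u-9:u+10,1])
```

```text
[0.605 0.115 0.073] [-179.978    0.016  176.668] [-0.014  0.479 -0.567] [-0.031 -0.013  0.02 ] [ 26.303  48.609 -59.673  99.387  47.665  61.22   36.62 ]
pred tip,mid barrel,collar,top [[301.096 174.963]
 [301.209 171.004]
 [301.323 166.979]
 [301.751 151.768]]
165 [195 213 228 238 144  50  22  32  80  99  99  88  78  85 145  91  52  50
  51]
166 [149 148 194 225 146  71  39  28  33  59  82  77  89 122 135  80  49  51
  52]
167 [168 168 175 185 140 112  88  65  39  44  82 106 126 136 129  77  47  50
  51]
168 [172 173 174 169 126 118 128 117  92  93 125 135 132 124 100  69  50  46
  49]
169 [173 173 171 171 159 127 117 129 127 127 128 127 117  96  66  76  85  58
  47]
170 [172 171 170 174 176 156 119 107 106 103  99 105 109  79  49  58 119  86
  81]
171 [172 171 173 177 167 128  84  76  94  97  95 115 143  95  51  43  59  84
 124]
172 [174 174 168 158 119  67  46  71  95  99  95  97  82  62  48  44  45  48
  60]
173 [177 168 119  77  51  47  80  99 105 102  96  84  66  51  45  46  48  46
  45]
174 [161 122  68  42  41  68 132 131 118 104  95  71  50  43  47  48  49  47
  48]
175 [ 73  50  42  42  46  61 101  98  90  91  84  59  45  42  45  48  47  50
  49]
176 [ 44  40  41  42  42  54  77  83  91 113 102  80  62  51  45  44  46  48
  49]
177 [ 88  70  43  43  73 132 166 179 185 213 202 187 150 116  77  50  44  45
  48]
178 [140 152  96  94 165 241 255 255 255 255 255 255 223 181 158 105  56  43
  48]
```

Call:
play_rows(
  moves=[
    {"fingers": 240,"x": 0,"y": 0,"z": 0.5,"wx": 0,"wy": 0,"wz": 0},
    {"fingers": 240,"x": 0,"y": 0,"z": 0.3,"wx": 0,"wy": 0,"wz": 0},
    {"fingers": 240,"x": 0,"y": 0,"z": 0.1,"wx": 0,"wy": 0,"wz": 0},
    {"fingers": 240,"x": 0,"y": 0,"z": 0.1,"wx": 0,"wy": 0,"wz": 0},
    {"fingers": 240,"x": 0,"y": 0,"z": 0,"wx": 0,"wy": 0,"wz": 0},
  ],
)

```text
clock: 31.28
tcp_pos: [0.6048, 0.115, 0.0526]
ee_rot: [-180.0, -0.0, 176.7]
wrist_force: [0.2, -0.0, 0.1]
finger_gap: 0.0088
grip_force: 59.3
```

```bash
cat > s.py <<'E'
from h import *
np.set_printoptions(precision=4,suppress=True)
s=state(); print(s['tcp_pos'],s['ee_rot'],s['wrist_force'],s['moment'])
E
python3 s.py
```

```text
[0.6048 0.115  0.0526] [-179.9985   -0.0091  176.7064] [ 0.2295 -0.0237  0.103 ] [-0.0494  0.0012  0.0312]
```

Call:
play_rows(
  moves=[
    {"fingers": 240,"x": 0,"y": 0,"z": 0.08,"wx": 0,"wy": 0,"wz": 0},
    {"fingers": 240,"x": 0,"y": 0,"z": 0.08,"wx": 0,"wy": 0,"wz": 0},
    {"fingers": 240,"x": 0,"y": 0,"z": 0,"wx": 0,"wy": 0,"wz": 0},
  ],
)

```text
clock: 31.65
tcp_pos: [0.605, 0.115, 0.0497]
ee_rot: [-180.0, 0.0, 176.7]
wrist_force: [-0.5, -1.1, 1.0]
finger_gap: 0.0087
grip_force: 59.7
```

```bash
python3 s.py
```

```text
[0.605  0.115  0.0497] [-179.9927    0.0213  176.706 ] [-0.5468 -1.1265  0.9562] [-0.1039  0.0735 -0.0074]
```

Tip is 5 mm into the bore with low force. I push on with a small sideways wiggle.

Call:
play_rows(
  moves=[
    {"fingers": 240,"x": 0,"y": -0.05,"z": 0.1,"wx": 0,"wy": 0,"wz": 0},
    {"fingers": 240,"x": 0,"y": 0.1,"z": 0.08,"wx": 0,"wy": 0,"wz": 0},
    {"fingers": 240,"x": 0,"y": -0.1,"z": 0.08,"wx": 0,"wy": 0,"wz": 0},
    {"fingers": 240,"x": 0,"y": 0.05,"z": 0,"wx": 0,"wy": 0,"wz": 0},
  ],
)

```text
clock: 32.15
tcp_pos: [0.6054, 0.1141, 0.045]
ee_rot: [-179.9, 0.1, 176.7]
wrist_force: [0.0, -4.2, 6.7]
finger_gap: 0.0088
grip_force: 60.4
```

```bash
python3 s.py
```

```text
[0.6054 0.1141 0.045 ] [-179.9046    0.0548  176.6704] [ 0.0469 -4.1681  6.6848] [-0.9199  0.203  -0.0136]
```

Call:
play_rows(
  moves=[
    {"fingers": 240,"x": 0,"y": -0.06,"z": 0.1,"wx": 0,"wy": 0,"wz": 0},
    {"fingers": 240,"x": 0,"y": 0.07,"z": 0.1,"wx": 0,"wy": 0,"wz": 0},
    {"fingers": 240,"x": 0,"y": -0.07,"z": 0.08,"wx": 0,"wy": 0,"wz": 0},
    {"fingers": 240,"x": 0,"y": 0.04,"z": 0,"wx": 0,"wy": 0,"wz": 0},
  ],
)

```text
clock: 32.65
tcp_pos: [0.6044, 0.1144, 0.0384]
ee_rot: [-180.0, -0.0, 176.7]
wrist_force: [-1.8, -0.6, 0.3]
finger_gap: 0.0084
grip_force: 59.5
```

```bash
python3 s.py
```

```text
[0.6044 0.1144 0.0384] [-179.9716   -0.047   176.7045] [-1.8343 -0.6161  0.2637] [-0.2194  0.2918  0.0006]
```

Call:
play_rows(
  moves=[
    {"fingers": 240,"x": 0,"y": 0,"z": 0.1,"wx": 0,"wy": 0,"wz": 0},
    {"fingers": 240,"x": 0,"y": 0,"z": 0.1,"wx": 0,"wy": 0,"wz": 0},
    {"fingers": 240,"x": 0,"y": 0,"z": 0.1,"wx": 0,"wy": 0,"wz": 0},
    {"fingers": 240,"x": 0,"y": 0,"z": 0.05,"wx": 0,"wy": 0,"wz": 0},
    {"fingers": 240,"x": 0,"y": 0,"z": 0,"wx": 0,"wy": 0,"wz": 0},
  ],
)

```text
clock: 33.28
tcp_pos: [0.6044, 0.1146, 0.0332]
ee_rot: [-179.9, -0.0, 176.7]
wrist_force: [-6.8, -2.7, 14.6]
finger_gap: 0.0088
grip_force: 61.9
```

```bash
python3 s.py
```

```text
[0.6044 0.1146 0.0332] [-179.9121   -0.0243  176.7129] [-6.8459 -2.6885 14.5611] [-0.6784  1.3965 -0.0372]
```

Key home (TCP z 0.033, as predicted). Ease the side load and turn clockwise.

Call:
play_rows(
  moves=[
    {"fingers": 240,"x": 0.03,"y": -0.01,"z": 0,"wx": 0,"wy": 0,"wz": 0.06},
    {"fingers": 240,"x": 0,"y": 0,"z": 0,"wx": 0,"wy": 0,"wz": 0.08},
    {"fingers": 240,"x": 0,"y": 0,"z": 0,"wx": 0,"wy": 0,"wz": 0.08},
    {"fingers": 240,"x": 0,"y": 0,"z": 0,"wx": 0,"wy": 0,"wz": 0.08},
  ],
  newtons=70,
)

```text
clock: 33.78
tcp_pos: [0.6046, 0.1155, 0.0333]
ee_rot: [179.9, 0.0, 140.4]
wrist_force: [-3.4, -0.8, 12.3]
finger_gap: 0.0087
grip_force: 68.5
```

```bash
python3 s.py
```

```text
[0.6046 0.1155 0.0333] [179.9134   0.0437 140.4462] [-3.4476 -0.8255 12.2501] [-0.0795  0.9453  0.172 ]
```

Call:
play_rows(
  moves=[
    {"fingers": 240,"x": 0,"y": 0,"z": 0,"wx": 0,"wy": 0,"wz": 0.085},
    {"fingers": 240,"x": 0,"y": 0,"z": 0,"wx": 0,"wy": 0,"wz": 0.085},
    {"fingers": 240,"x": 0,"y": 0,"z": 0,"wx": 0,"wy": 0,"wz": 0.085},
    {"fingers": 240,"x": 0,"y": 0,"z": 0,"wx": 0,"wy": 0,"wz": 0.085},
    {"fingers": 240,"x": 0,"y": 0,"z": 0,"wx": 0,"wy": 0,"wz": 0.085},
  ],
)

```text
clock: 34.4
tcp_pos: [0.6063, 0.1162, 0.0333]
ee_rot: [179.7, -0.1, 89.4]
wrist_force: [2.0, 1.4, 6.0]
finger_gap: 0.0089
grip_force: 68.3
```

```bash
python3 s.py
```

```text
[0.6063 0.1162 0.0333] [179.7237  -0.1392  89.439 ] [2.0141 1.4497 5.992 ] [ 0.4081 -0.3589  0.1236]
```

Call:
play_rows(
  moves=[
    {"fingers": 240,"x": 0,"y": 0,"z": 0.02,"wx": 0,"wy": 0,"wz": 0.04},
    {"fingers": 240,"x": 0,"y": 0,"z": 0,"wx": 0,"wy": 0,"wz": 0.03},
    {"fingers": 240,"x": 0,"y": 0,"z": 0,"wx": 0,"wy": 0,"wz": 0.01},
    {"fingers": 240,"x": 0,"y": 0,"z": 0,"wx": 0,"wy": 0,"wz": 0},
  ],
)

```text
clock: 34.9
tcp_pos: [0.6066, 0.1163, 0.0333]
ee_rot: [179.7, -0.2, 80.2]
wrist_force: [1.0, 1.4, 9.5]
finger_gap: 0.0086
grip_force: 69.3
```

```bash
python3 s.py
```

```text
[0.6066 0.1163 0.0333] [179.7064  -0.1754  80.1805] [0.974  1.3932 9.4728] [ 0.2746 -0.1281  0.106 ]
```

Call:
play_rows(
  moves=[
    {"fingers": 240,"x": 0,"y": 0,"z": 0,"wx": 0,"wy": 0,"wz": 0.02},
    {"fingers": 240,"x": 0,"y": 0,"z": 0,"wx": 0,"wy": 0,"wz": 0.01},
    {"fingers": 240,"x": 0,"y": 0,"z": 0,"wx": 0,"wy": 0,"wz": 0},
  ],
)

```text
clock: 35.28
tcp_pos: [0.6068, 0.1163, 0.0333]
ee_rot: [179.7, -0.2, 76.6]
wrist_force: [1.3, 0.2, 10.4]
finger_gap: 0.0092
grip_force: 69.4
```

```bash
python3 s.py
```

```text
[0.6068 0.1163 0.0333] [179.7035  -0.2041  76.595 ] [ 1.277   0.1748 10.4094] [ 0.2593 -0.3009  0.2517]
```

Call:
play_rows(
  moves=[
    {"fingers": 240,"x": 0,"y": 0,"z": 0,"wx": 0,"wy": 0,"wz": 0.012},
    {"fingers": 240,"x": 0,"y": 0,"z": 0,"wx": 0,"wy": 0,"wz": 0},
    {"fingers": 240,"x": 0,"y": 0,"z": 0,"wx": 0,"wy": 0,"wz": 0},
  ],
)

```text
clock: 35.65
tcp_pos: [0.6068, 0.1163, 0.0333]
ee_rot: [179.7, -0.2, 75.2]
wrist_force: [1.5, 0.5, 9.6]
finger_gap: 0.0087
grip_force: 69.4
```

```bash
python3 s.py
python3 - <<'E'
from h import *
t=eyes.capture("top"); im=eyes.capture("scene")
# cells undisturbed: compare bay areas with the earlier pictures (shadow aside)
o=np.load("im7.npz")
print(np.abs(o['top'][162:180,318:362].astype(int)-t[162:180,318:362]).mean(), state()['finger_gap'])
E
```

```text
[0.6068 0.1163 0.0333] [179.7031  -0.2114  75.177 ] [1.4985 0.4856 9.6302] [ 0.246  -0.2217  0.2812]
48.44191919191919 0.008662666084158176
```

```bash
python3 -c "
from bench import hand_in; print(hand_in())"
```

```text
the job is handed in; nothing more can be done
None
```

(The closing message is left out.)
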